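# Close, clamp and lock a loaded hire-tool case

## Task

The socket set is back in the grey hire case: lower its lid until it is fully shut, then swing the steel hold-down clamp over until it lies down on the lid. Then take the pin tool from its wooden stand, push its point into the hole in the sloping panel at the case's side until the small lock button behind it is fully pressed in, and stand the pin tool back in its stand. Do not touch the button with the fingers, and leave everything else where it is.

Things in the scene. Friction and masses are not known exactly. Their poses are not given: they have to be found in the camera images.
- case: Grey steel case holding sockets, fixed: 180 (x) x 240 (y) x 100 high; origin: middle of its underside. Front faces local -x. On its +y side a lock module (local y 122 to 225, 85 wide in x): its aluminium top panel slopes 38 deg (0.66 rad) down and away from the case, normal local (0, 0.613, 0.790), upper edge 122 high. In the panel's middle, local (0, 185, 90), is a round hole 17 across, the button 20 down it.
- lid_hinge (a point): Point on the lid's hinge axis (local y of the case), in the middle of the far rim, 100 above the table.
- lid (a joint): Lid angle (rad): 0 shut (limit), grows as it opens up and back; starts 1.1 to 1.4. A flat plate, 180 from hinge to front edge, 240 wide, 10 thick (top 110 high when shut). Stiff hinge (0.38 N m): it stays where left and must be pushed all the way on its outer face (turned away from the robot when open), 2 to 4 N near the front edge.
- lid_edge (a point): Middle of the lid's front edge on its outer face, moves with the lid.
- clamp_hinge (a point): Middle of the clamp's hinge axis (along local y of the case), on a bracket at the case's front: local (-105, 20, 124) of the case.
- clamp (a joint): Clamp angle (rad): 0 lying flat along +x on the lid (limit), grows as it swings up and forward, 1.57 upright; starts 1.33 to 1.55, almost upright. A flat steel bar 18 wide, reaching 100 from the hinge, with a black end 22 wide; its outer face (top when down) is 8 off the hinge axis plane, 9 at the end. Stiff hinge (0.12 N m), holds any angle.
- clamp_end (a point): Free end of the clamp, on its outer face, 100 from the hinge.
- button_top (a point): Middle of the lock button's face, 20 below the mouth of the hole; the point's own z axis points out of the hole, square to the sloping panel. Button face 13 across.
- button (a joint): Lock button travel in m: 0 out, 0.005 fully in (stop). Sprung: 1.5 N to start, 5 N fully in; comes back out when let go. 0.0035 or more counts as pressed.
- stand: Wooden block 60 x 60 x 60, fixed. Origin: middle of its underside, on the table. A vertical round hole 15 across and 56 deep in the middle of its top holds the pin tool.
- pin: Pin tool, 111 long, about 0.07 kg. Origin: the tip of its point; z runs along it towards the handle. Steel point 8 across from 0 to 50, round dark collar 26 across from 50 to 56, square wooden handle 14 x 14 (sides square to its x and y axes) from 56 to 111. It stands upright in the stand, collar resting on the block's top, so its tip is 10 above the table.
- tub: White plastic jar 60 across, 75 high; bystander. Origin: middle of its underside.
- wrench: Steel wrench 180 long, lying flat; bystander. Origin: its middle, on the table.
- hammer: Hammer 260 long with wooden handle, lying; bystander. Origin: its middle, on the table.
- coupling: Dark steel shaft coupling, flange 56 across, 50 high; bystander. Origin: middle of its underside.
- can: White can 66 across, 110 high; bystander. Origin: middle of its underside.
Mind the look-alikes: they are no part of the job. There is more than one size of the pin; the one meant has the size given above.

How it is judged:
By the outcome, as a careful person would: the job done as asked, in the order asked, and still so for the second after the job is handed in, with the robot touching nothing.
It also fails if it takes over 72 s, if anything falls off the work surface, if the arm or the gripper's body presses on something with over 40 N, if the wrist force passes 120 N, or if a joint passes its speed limit or range.

## Robot

A 6-joint arm with a two-finger parallel gripper is mounted at the origin on the work surface. World frame = base frame: x ahead of the robot, y to its left, z up, the work surface at z = 0. Lengths are in m, angles in degrees, forces in N, time in s.
With the tool pointing down it reaches from about 0.375 to 0.9 m from the base axis. Payload 3.1 kg.
Tool frame: the origin (TCP) lies at the very end of the fingers, on their centre line; the grasp point (between the pads) lies 19 mm behind it; z points along the fingers, y is the line along which they close (so a half turn about z gives the same grasp; the last joint's range is limited). The gripper opens to 87 mm and grips with 3 to 60 N. Pads are 19 mm wide; open, the fingers measure 117 mm over their backs; the gripper's body (75 mm by 190 mm) begins 51 mm behind the grasp point.
Start: joints at [59.731, 30.224, 82.088, -0, 67.689, -10.227], TCP at [0.214, 0.587, 0.198] pointing down, gripper open.
Joint ranges: [-176.69, 176.69], [-43.24, 126.21], [12.49, 139.97], [-82, 262], [0, 151.66], [-163.58, 163.58]. Speed limits (degrees/s): [159.86, 159.86, 180, 180, 180, 180].

## Interface

Orientations are given as a 3x3 rotation matrix whose columns are the frame's x, y, z axes.
In Python, from rig import bot gives the robot as it stands.
- The arm moves only by the tool move_arm, never from a script. Its argument "increments" is a list of rows, each an object with "xyz": the shift along the tool's x, y, z in mm, a list of three; "roll": the turn about the tool's z in rad; "grip": the opening in per cent of the stroke, from 0 (shut) to 100 (fully open). A call has 1 to 5 rows; each row shifts and turns the commanded pose from where the row before left it, along the tool's axes as they then stand; what a row does not reach is not made up. A row lasts 1/12 s, in which the tool goes at most 41.7 mm and 7.16 degrees, less where a joint would pass 70% of its speed; a pose out of reach is approached as far as the arm can. A call is refused whole if a number of a shift passes 41.7 or a number of a turn 0.125, either way. A call with a gripper value outside its range is refused whole. The fingers move at their own pace and stop on an object; the grip force is fixed at half the most. Time passes only in rows, so rows that do not move let the fingers close. It gives the time, the measured TCP pose, the force, the opening and the grip force at its end, in the units of the state.
- bot.read_state(): the state, without advancing time (a new reading comes with each control period).
- bot.capture(name): name is "scene" or "top" or "wrist"; returns (picture, depth): 420x560x3 uint8, red, green, blue; 420x560 float32, m along the optical axis (not along the pixel's ray), 0 where there is no reading.
- bot.camera_model(name): a dict with "intrinsics" (3x3 intrinsics, pixels), "rvec" (rotation vector, rad) and "tvec" (3), from world to camera coordinates, as OpenCV has them; the wrist camera has in their place "tool_from_camera" (4x4, takes a point from camera to tool coordinates, whose origin is the TCP and whose axes are the flange's). Camera axes: x right, y down, z forward; pixel columns grow to the right and rows downward; lengths in m; the calibration is good to about 2 mm. A picture is of the moment at which its call begins: read the wrist's pose just before it. camera_model takes no time and is no camera call.
- bot.hand_in(): hands the job in; it is judged then, once.
Trained networks look in the newest picture that a camera, given by its name, has taken for a name from the list of things; names that differ only in an ending like _2 or _b are one class to them, and where a whole thing is asked for, a point or a joint stands for the part that bears it (a point fixed in the world has none). Each returns a list of dicts, best first, with "conf" (0 to 1); they miss things now and then, are a little off and sometimes report something else, mostly with a low value. They report only what shows in the picture. A call takes as long as a camera call. They do not tell look-alikes from the thing itself.
- bot.spot_in(label, camera): "at" ([x, y, z] in m, in the coordinates of the camera as it stood for that picture, good to about 4 mm: the middle of the surface that is visible of it).
- bot.trace(label, camera): "mask" (420x560 bool, what is visible of it).
The state is a dict: "time_s": time; "joint_positions": joint angles; "qvel": joint speeds; "tau": joint torques, N m; "position": TCP position; "tcp_rot": TCP orientation; "force": force on the tool from outside, world axes, zero at the start; "moment": the same for the moment, N m; "opening": opening from 0.0 (shut) to 1.0 (fully open); "grasp_force": force on a finger pad.
Only numpy, scipy, OpenCV 4.12 (cv2) and the standard library are available. Lean on these libraries where they do the work, as an engineer would, in place of code of your own. Each camera call takes 0.05 s, during which the arm holds its last target. There are 200 camera calls.

## Working session

There is one attempt and no reset: what is moved stays moved. The work goes in short steps, Python scripts to look and compute and a tool call to move; the robot and the scene stay as the last step left them, time stands still between calls to the robot, and variables do not carry over. Pictures are saved under pics/ and viewed, at most 10 in all, crops included, and the job is handed in when it is done.

Besides the shell and the picture viewer there is one more tool, called as name(argument=value, ...) on one line, values as JSON. move_arm: Moves the arm, as the interface text tells. Its arguments: {"type":"object","properties":{"increments":{"type":"array"}},"required":["increments"]}

```bash
ls; mkdir -p pics; cat > h.py <<'E'
import numpy as np, cv2
from rig import bot
def cam2world(name, p, st=None):
    m=bot.camera_model(name); p=np.atleast_2d(p)
    if name=='wrist':
        T=np.array(m['tool_from_camera']); q=p@T[:3,:3].T+T[:3,3]
        return q@np.array(st['tcp_rot']).T+np.array(st['position'])
    R=cv2.Rodrigues(np.array(m['rvec'],float))[0]
    return (p-np.array(m['tvec']).ravel())@R
def px2cam(name,u,v,d):
    K=np.array(bot.camera_model(name)['intrinsics']); u=np.asarray(u,float)
    return np.stack([(u-K[0,2])/K[0,0]*d,(np.asarray(v,float)-K[1,2])/K[1,1]*d,d*np.ones_like(u)],-1)
def cloud(name,depth,mask,st=None):
    v,u=np.nonzero(mask&(depth>0)); d=depth[v,u]
    return cam2world(name,px2cam(name,u,v,d),st)
def project(name,P,st=None):
    m=bot.camera_model(name); K=np.array(m['intrinsics'])
    R=cv2.Rodrigues(np.array(m['rvec'],float))[0]
    c=np.atleast_2d(P)@R.T+np.array(m['tvec']).ravel(); c=c@K.T
    return c[:,:2]/c[:,2:]
def save(n,pic): cv2.imwrite('pics/'+n,pic[...,::-1])
E
python3 - <<'E'
from h import *
np.set_printoptions(precision=4,suppress=True)
st=bot.read_state(); print(st)
for c in ('scene','top'):
    pic,d=bot.capture(c); save(c+'1.png',pic); np.save(c+'_d.npy',d); np.save(c+'_p.npy',pic)
    for l in ['case','lid_hinge','lid_edge','clamp_hinge','clamp_end','button_top','stand','pin','tub','can','hammer','wrench','coupling']:
        for r in bot.spot_in(l,c)[:3]:
            w=cam2world(c,r['at'])[0]; print(c,l,round(r['conf'],2),w,project(c,w)[0].round())
E
```

```text
pics
{'time_s': 0.0, 'joint_positions': array([ 59.7295,  30.2772,  82.1556,  -0.0006,  67.6863, -10.2258]), 'qvel': array([-0.0842,  0.0323,  0.0576,  0.0376, -0.0874, -0.0474]), 'tau': array([  0.0007, -44.0059, -17.6588,   0.0634,   0.0585,  -0.0002]), 'position': array([0.2138, 0.5865, 0.197 ]), 'tcp_rot': array([[-0.9394,  0.3427, -0.001 ],
       [ 0.3428,  0.9394, -0.0018],
       [ 0.0004, -0.002 , -1.    ]]), 'force': array([0.8562, 0.0952, 0.0124]), 'moment': array([ 0.031 , -0.0081,  0.0102]), 'grasp_force': 0.0, 'opening': 0.9996017108464932}
scene case 0.97 [0.6572 0.0476 0.0947] [313. 235.]
scene lid_hinge 0.71 [0.657  0.0428 0.0931] [312. 237.]
scene lid_hinge 0.55 [0.6949 0.0567 0.2098] [335. 206.]
scene lid_edge 0.97 [0.6889 0.0602 0.2103] [334. 204.]
scene clamp_hinge 0.75 [0.6585 0.0456 0.0978] [313. 235.]
scene clamp_end 0.73 [ 0.6374 -0.2688  0.0763] [228. 351.]
scene clamp_end 0.61 [0.5127 0.093  0.1951] [268. 167.]
scene button_top 0.61 [0.4491 0.4386 0.0299] [309. 126.]
scene stand 0.78 [ 0.4658 -0.2923  0.0584] [152. 323.]
scene pin 0.68 [ 0.5395 -0.2869  0.0
[... 587 characters left out ...]
0.015 ] [360. 265.]
top clamp_end 0.45 [0.511  0.0994 0.1967] [261. 216.]
top button_top 0.36 [0.6241 0.1015 0.0676] [262. 181.]
top button_top 0.16 [ 0.6287 -0.2532  0.0757] [397. 175.]
top stand 0.84 [ 0.4463 -0.2669  0.0567] [405. 245.]
top pin 0.57 [ 0.4538 -0.2765  0.0843] [411. 241.]
top pin 0.51 [ 0.5406 -0.2816  0.0475] [407. 210.]
top tub 0.86 [ 0.6253 -0.2539  0.0726] [397. 177.]
top can 0.9 [0.36   0.3167 0.1074] [176. 284.]
top hammer 0.65 [0.4643 0.4363 0.0212] [138. 247.]
top wrench 0.97 [0.4002 0.09   0.0037] [269. 268.]
top wrench 0.7 [0.6723 0.0793 0.2714] [267. 140.]
top wrench 0.7 [ 0.453  -0.2801  0.0852] [413. 242.]
top coupling 0.53 [ 0.3994 -0.1511  0.0164] [359. 266.]
```

View pics/scene1.png

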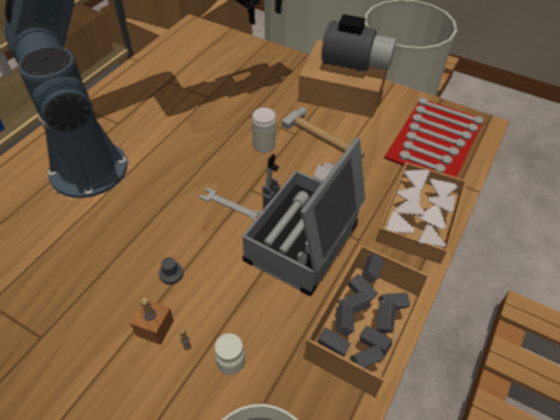

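View pics/top1.png

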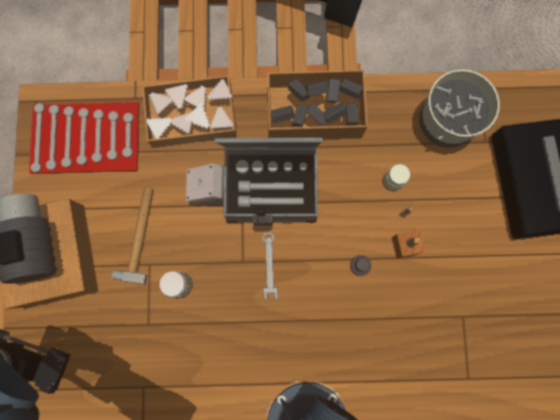

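The scene shows the case at (310,235) with its lid raised, the clamp at (270,175) and the stand with a pin at (150,320). The pin candidates are the one in the stand at (148,310) and a smaller one standing free on the table at (183,339). The description says it stands in the stand, so I choose the first and check it with a close crop and its height.

```bash
python3 - <<'E'
from h import *
np.set_printoptions(precision=4,suppress=True)
d=np.load('top_d.npy'); p=np.load('top_p.npy'); d2=np.load('scene_d.npy'); p2=np.load('scene_p.npy')
A=np.ones(d.shape,bool)
P=cloud('top',d,A); Q=cloud('scene',d2,A)
def sel(P,lo,hi): return P[((P>lo)&(P<hi)).all(1)]
# rim
r=sel(P,[.48,-.1,.09],[.66,.19,.106]); print('rim',len(r),cv2.minAreaRect((r[:,:2]*1000).astype(np.float32)))
for n,C in(('t',P),('s',Q)):
    c=sel(C,[.45,0,.13],[.545,.2,.3]); print(n,'clamp',len(c),c.min(0),c.max(0),c.mean(0), 'top',c[c[:,2]>c[:,2].max()-.02].mean(0))
    l=sel(C,[.58,-.1,.15],[.8,.25,.35]); m=l.mean(0);n_=np.linalg.svd(l-m,full_matrices=0)[2][2]; n_*=-np.sign(n_[0]); print('lid',len(l),l.min(0),l.max(0),n_,'edge',l[l[:,2]>l[:,2].max()-.01].mean(0))
    m=sel(C,[.5,.18,.03],[.75,.34,.16]); print('mod',len(m),m.min(0),m.max(0)); 
    mm=m.mean(0); print(mm,np.linalg.svd(m-mm,full_matrices=0)[2][2])
    for nm,lo,hi in(('stand',[.38,-.36,.05],[.52,-.2,.15]),('small',[.5,-.34,.015],[.58,-.24,.15])):
        s=sel(C,lo,hi); print(nm,len(s),s.min(0),s.max(0))
        if nm=='stand':
            h=s[s[:,2]>.085]; print(' handle',len(h),h.mean(0)); b=s[(s[:,2]<.064)]; print(cv2.minAreaRect((b[:,:2]*1000).astype(np.float32)))
a=cv2.resize(p2[270:370,100:240],None,fx=4,fy=4,interpolation=2)
b=cv2.resize(p[120:220,170:330],None,fx=3.5,fy=3.5,interpolation=2)
o=np.zeros((400,800,3),np.uint8); 
c=cv2.resize(p2[270:370,110:210],(400,400),interpolation=2); o[:, :400]=c; b=cv2.resize(p[130:230,170:270],(400,400),interpolation=2); o[:,400:]=b
save('crop1.png',o)
E
```

```text
rim 332 ((545.393798828125, 47.07806396484375), (117.30546569824219, 263.7353820800781), 28.642398834228516)
t clamp 158 [0.5037 0.0823 0.1301] [0.5326 0.1171 0.2274] [0.5147 0.1003 0.1813] top [0.5176 0.1006 0.2193]
lid 833 [ 0.6631 -0.0415  0.1503] [0.6978 0.196  0.2812] [-0.9836  0.0245 -0.1789] edge [0.6703 0.0793 0.2752]
mod 1968 [0.5296 0.1801 0.0305] [0.7091 0.3033 0.1522]
[0.6178 0.2287 0.0853] [ 0.0904 -0.0207 -0.9957]
stand 554 [ 0.4192 -0.3149  0.0504] [ 0.4882 -0.2464  0.1251]
 handle 56 [ 0.4528 -0.2783  0.1123]
((453.5877990722656, -281.27642822265625), (59.75003433227539, 62.40317153930664), 9.946184158325195)
small 49 [ 0.5306 -0.2908  0.0334] [ 0.5483 -0.2727  0.0837]
s clamp 289 [0.5031 0.0794 0.1302] [0.5328 0.1198 0.2285] [0.5165 0.0971 0.1781] top [0.5178 0.0976 0.2205]
lid 3542 [ 0.661  -0.0452  0.1501] [0.7063 0.1974 0.2818] [-0.968   0.0266 -0.2497] edge [0.6698 0.0679 0.2772]
mod 753 [0.5283 0.18   0.0314] [0.7166 0.3004 0.1598]
[0.584  0.2025 0.0907] [-0.2093 -0.6526  0.7282]
stand 909 [ 0.4189 -0.315   0.05  ] [ 0.4872 -0.2453  0.1257]
 handle 126 [ 0.4544 -0.2824  0.1098]
((451.2143859863281, -280.7286071777344), (62.41126251220703, 62.21367263793945), 9.625239372253418)
small 118 [ 0.5294 -0.2911  0.0175] [ 0.5462 -0.2727  0.0867]
```

View pics/crop1.png

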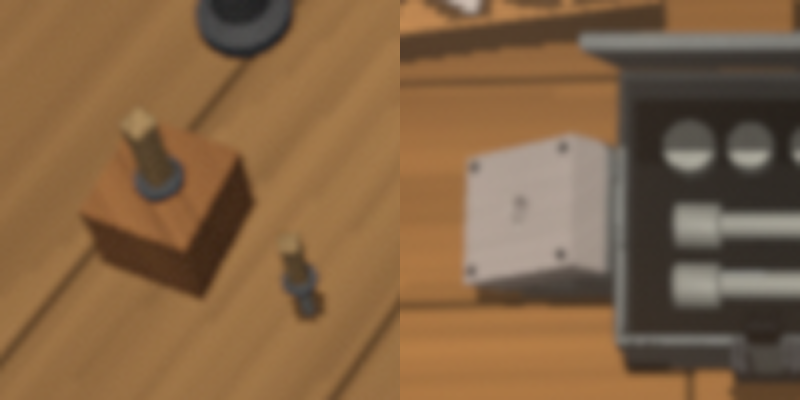

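The crop shows the full-size pin in the stand, with its handle top at a height of about 0.125 m against an expected 0.121. The short look-alike (about 0.085 m) stands free to the right. In the right half, the sloped panel's hole is at crop (520,205), which is top pixel (200,181).

```bash
python3 - <<'E'
from h import *
np.set_printoptions(precision=4,suppress=True)
print(np.array(bot.camera_model('wrist')['tool_from_camera']), bot.camera_model('wrist')['intrinsics'])
def ray(name,u,v,z):
    a=cam2world(name,px2cam(name,[u],[v],np.array([.5])))[0];b=cam2world(name,px2cam(name,[u],[v],np.array([1.])))[0]
    return a+(b-a)*(z-a[2])/(b[2]-a[2])
print('hole',ray('top',200,181.5,.09))
P=cloud('top',np.load('top_d.npy'),np.ones((420,560),bool));Q=cloud('scene',np.load('scene_d.npy'),np.ones((420,560),bool))
for C in (P,Q):
    l=C[(C[:,0]>.6)&(C[:,0]<.8)&(C[:,1]>-.02)&(C[:,1]<.17)&(C[:,2]>.14)&(C[:,2]<.265)]
    for _ in range(3):
        m=l.mean(0);n=np.linalg.svd(l-m,full_matrices=0)[2][2];n*=-np.sign(n[0]); l=l[abs((l-m)@n)<.004]
    print(n,len(l),'ang',np.arctan2(-n[0],-n[2]),'x inner at z=.1',m[0]-(n[2]*(.1-m[2]))/n[0],m)
    pl=C[(C[:,0]>.58)&(C[:,0]<.66)&(C[:,1]>.225)&(C[:,1]<.295)&(C[:,2]>.06)]
    m=pl.mean(0);n=np.linalg.svd(pl-m,full_matrices=0)[2][2]; print('panel',len(pl),m,n*np.sign(n[2]))
E
```

```text
[[ 0.0005 -0.9593 -0.2822  0.0781]
 [ 1.      0.0006 -0.0001 -0.0007]
 [ 0.0003 -0.2822  0.9593 -0.1871]
 [ 0.      0.      0.      1.    ]] [[311.7832   0.     279.3137]
 [  0.     311.7832 213.9323]
 [  0.       0.       1.    ]]
hole [0.623  0.2601 0.09  ]
[-0.9723  0.0229 -0.2328] 285 ang 1.3358276066809414 x inner at z=.1 0.7073219840718585 [0.6829 0.0805 0.2021]
panel 711 [0.6197 0.2596 0.0911] [0.0071 0.6204 0.7843]
[-0.9724  0.0211 -0.2324] 2249 ang 1.3362113443194918 x inner at z=.1 0.7159229694815179 [0.6907 0.0688 0.2054]
panel 52 [0.5919 0.253  0.1006] [0.03   0.6127 0.7897]
```

move_arm(increments=[{"xyz":[0,0,-41],"roll":-0.117,"grip":0},{"xyz":[0,0,-41],"roll":-0.117,"grip":0},{"xyz":[0,0,-41],"roll":-0.117,"grip":0},{"xyz":[0,0,-20],"roll":0,"grip":0},{"xyz":[-28,-28,0],"roll":0,"grip":0}])

```text
time_s: 1.82
position: [0.2401, 0.5656, 0.348]
tcp_rot: [[-1.0, -0.008, 0.005], [-0.008, 1.0, 0.015], [-0.005, 0.015, -1.0]]
force: [1.7, 0.8, 1.1]
opening: 0.711
grasp_force: 0.0
```

move_arm(increments=[{"xyz":[-28,-28,0],"roll":0,"grip":0},{"xyz":[-28,-28,0],"roll":0,"grip":0},{"xyz":[-28,-28,0],"roll":0,"grip":0},{"xyz":[-28,-28,0],"roll":0,"grip":0},{"xyz":[-28,-28,0],"roll":0,"grip":0}])

```text
time_s: 2.23
position: [0.3833, 0.4179, 0.3412]
tcp_rot: [[-1.0, -0.002, 0.0], [-0.002, 1.0, 0.0], [-0.0, 0.0, -1.0]]
force: [0.5, 0.7, -0.6]
opening: 0.327
grasp_force: 0.0
```

move_arm(increments=[{"xyz":[-28,-28,0],"roll":0,"grip":0},{"xyz":[-28,-28,0],"roll":0,"grip":0},{"xyz":[-28,-28,0],"roll":0,"grip":0},{"xyz":[-28,-28,0],"roll":0,"grip":0},{"xyz":[-28,-28,0],"roll":0,"grip":0}])

```text
time_s: 2.65
position: [0.5236, 0.2779, 0.3411]
tcp_rot: [[-1.0, -0.001, 0.0], [-0.001, 1.0, 0.0], [-0.0, 0.0, -1.0]]
force: [0.9, 0.3, 0.6]
opening: 0.019
grasp_force: 0.0
```

move_arm(increments=[{"xyz":[-28,-28,0],"roll":0,"grip":0},{"xyz":[-28,-28,0],"roll":0,"grip":0},{"xyz":[-28,-28,0],"roll":0,"grip":0},{"xyz":[-28,-28,0],"roll":0,"grip":0},{"xyz":[-28,-28,0],"roll":0,"grip":0}])

```text
time_s: 3.07
position: [0.6638, 0.1381, 0.3409]
tcp_rot: [[-1.0, -0.001, -0.0], [-0.001, 1.0, 0.0], [0.0, 0.0, -1.0]]
force: [0.5, -0.2, -0.7]
opening: 0.006
grasp_force: 0.0
```

move_arm(increments=[{"xyz":[-30,-30,0],"roll":0,"grip":0},{"xyz":[-30,-30,0],"roll":0,"grip":0},{"xyz":[0,0,31],"roll":0,"grip":0},{"xyz":[0,0,30],"roll":0,"grip":0},{"xyz":[0,0,30],"roll":0,"grip":0}])

```text
time_s: 3.48
position: [0.7225, 0.0795, 0.2488]
tcp_rot: [[-1.0, 0.001, 0.001], [0.001, 1.0, 0.0], [-0.001, 0.0, -1.0]]
force: [0.0, 0.5, -0.8]
opening: 0.003
grasp_force: 0.0
```

move_arm(increments=[{"xyz":[0,0,0],"roll":0,"grip":0},{"xyz":[13,0,1],"roll":0,"grip":0},{"xyz":[13,0,1],"roll":0,"grip":0},{"xyz":[11,0,3],"roll":0,"grip":0},{"xyz":[11,0,3],"roll":0,"grip":0}])

```text
time_s: 3.9
position: [0.6752, 0.0811, 0.2446]
tcp_rot: [[-1.0, -0.001, 0.006], [-0.001, 1.0, 0.0], [-0.006, 0.0, -1.0]]
force: [1.5, 0.1, 1.1]
opening: 0.007
grasp_force: 1.0
```

move_arm(increments=[{"xyz":[12,0,4],"roll":0,"grip":0},{"xyz":[12,0,9],"roll":0,"grip":0},{"xyz":[11,0,9],"roll":0,"grip":0},{"xyz":[10,0,11],"roll":0,"grip":0},{"xyz":[9,0,11],"roll":0,"grip":0}])

```text
time_s: 4.32
position: [0.6212, 0.0809, 0.2007]
tcp_rot: [[-1.0, -0.002, 0.006], [-0.002, 1.0, -0.0], [-0.006, -0.0, -1.0]]
force: [0.1, 0.6, 1.8]
opening: 0.003
grasp_force: 0.8
```

move_arm(increments=[{"xyz":[7,0,12],"roll":0,"grip":0},{"xyz":[6,0,12],"roll":0,"grip":0},{"xyz":[4,0,13],"roll":0,"grip":0},{"xyz":[3,0,13],"roll":0,"grip":0},{"xyz":[1,0,10],"roll":0,"grip":0}])

```text
time_s: 4.73
position: [0.5994, 0.0809, 0.1392]
tcp_rot: [[-1.0, -0.002, 0.002], [-0.002, 1.0, -0.0], [-0.002, -0.0, -1.0]]
force: [0.5, 0.4, 2.8]
opening: 0.003
grasp_force: 0.7
```

move_arm(increments=[{"xyz":[0,0,9],"roll":0,"grip":0},{"xyz":[-1,0,7],"roll":0,"grip":0},{"xyz":[0,0,4],"roll":0,"grip":0},{"xyz":[0,0,3],"roll":0,"grip":0},{"xyz":[0,0,1],"roll":0,"grip":0}])

```text
time_s: 5.15
position: [0.5998, 0.0807, 0.1136]
tcp_rot: [[-1.0, -0.001, -0.0], [-0.001, 1.0, 0.0], [0.0, 0.0, -1.0]]
force: [-0.5, -0.2, 2.0]
opening: 0.002
grasp_force: 0.5
```

move_arm(increments=[{"xyz":[0,0,2],"roll":0,"grip":0},{"xyz":[0,0,1],"roll":0,"grip":0},{"xyz":[0,0,1],"roll":0,"grip":0},{"xyz":[0,0,0],"roll":0,"grip":0}])

```text
time_s: 5.48
position: [0.5998, 0.0807, 0.11]
tcp_rot: [[-1.0, -0.001, 0.0], [-0.001, 1.0, -0.0], [-0.0, -0.0, -1.0]]
force: [-0.4, -0.4, 0.3]
opening: 0.003
grasp_force: 0.2
```

move_arm(increments=[{"xyz":[0,0,1],"roll":0,"grip":0},{"xyz":[0,0,1],"roll":0,"grip":0},{"xyz":[0,0,0],"roll":0,"grip":0}])

```text
time_s: 5.73
position: [0.5997, 0.0807, 0.1079]
tcp_rot: [[-1.0, -0.001, 0.0], [-0.001, 1.0, -0.0], [-0.0, -0.0, -1.0]]
force: [-0.0, -0.1, -0.4]
opening: 0.006
grasp_force: 0.3
```

move_arm(increments=[{"xyz":[0,0,2],"roll":0,"grip":0},{"xyz":[0,0,2],"roll":0,"grip":0}])

```text
time_s: 5.9
position: [0.5997, 0.0807, 0.1039]
tcp_rot: [[-1.0, -0.001, 0.0], [-0.001, 1.0, -0.0], [-0.0, -0.0, -1.0]]
force: [-0.5, -0.0, 1.1]
opening: 0.003
grasp_force: 0.5
```

```bash
python3 - <<'E'
from h import *
print(bot.read_state()['position'],bot.read_state()['force'])
pic,d=bot.capture('scene'); a=cv2.resize(pic[130:300,220:390],(680,600)if 0 else (600,600),interpolation=2); save('lid.png',a)
E
```

```text
[0.59970114 0.08068421 0.10394723] [-0.52589887 -0.01534241  1.11070752]
```

View pics/lid.png

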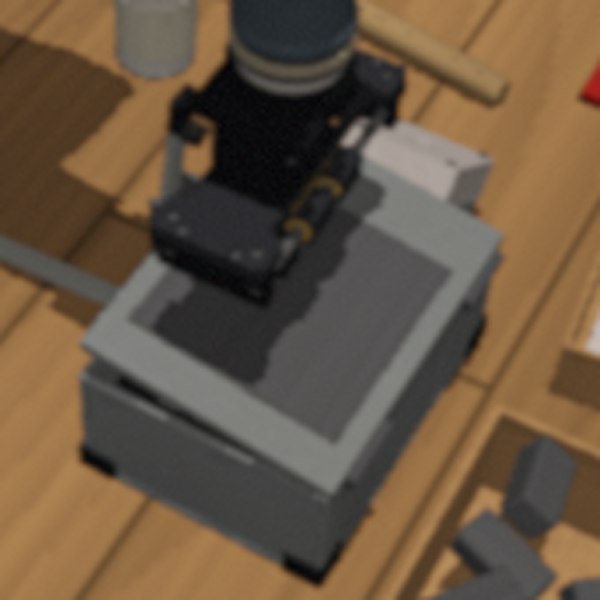

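The crop shows the lid nearly closed, with a slight gap at its front-left corner (crop (120,385)). I'll keep pushing until the force shows the stop.

move_arm(increments=[{"xyz":[0,0,1],"roll":0,"grip":0},{"xyz":[0,0,1],"roll":0,"grip":0},{"xyz":[0,0,1],"roll":0,"grip":0}])

```text
time_s: 6.2
position: [0.5995, 0.0807, 0.1008]
tcp_rot: [[-1.0, -0.001, -0.0], [-0.001, 1.0, 0.0], [0.0, 0.0, -1.0]]
force: [-0.8, -0.2, 0.6]
opening: 0.006
grasp_force: 0.5
```

move_arm(increments=[{"xyz":[0,0,1],"roll":0,"grip":0},{"xyz":[0,0,1],"roll":0,"grip":0},{"xyz":[0,0,1],"roll":0,"grip":0}])

```text
time_s: 6.45
position: [0.5996, 0.0807, 0.0978]
tcp_rot: [[-1.0, -0.001, -0.0], [-0.001, 1.0, 0.0], [0.0, 0.0, -1.0]]
force: [-0.8, -0.1, 1.1]
opening: 0.002
grasp_force: 0.5
```

```bash
python3 - <<'E'
from h import *
np.set_printoptions(precision=4,suppress=True)
print(bot.read_state()['position'],bot.read_state()['force'])
for c in ('scene','top'):
    pic,d=bot.capture(c); C=cloud(c,d,np.ones((420,560),bool))
    for nm,lo,hi in(('ctr',[.6,-.02,.08],[.69,.03,.16]),('far',[.66,-.03,.08],[.70,.15,.16]),('front',[.54,-.03,.08],[.58,.03,.16])):
        l=C[((C>lo)&(C<hi)).all(1)]
        m=l.mean(0);n=np.linalg.svd(l-m,full_matrices=0)[2][2]; print(c,nm,len(l),m,n*np.sign(n[2]),np.percentile(l[:,2],[5,50,95]))
E
```

```text
[0.5996 0.0807 0.0978] [-0.7582 -0.1164  1.0743]
scene ctr 815 [0.6454 0.0045 0.1184] [ 0.0977 -0.0175  0.9951] [0.1134 0.1184 0.1233]
scene far 1225 [0.6801 0.0553 0.115 ] [ 0.1219 -0.0028  0.9925] [0.1113 0.1151 0.1184]
scene front 409 [ 0.5599 -0.0005  0.1266] [ 0.0912 -0.0187  0.9957] [0.1232 0.1267 0.13  ]
top ctr 80 [ 0.6802 -0.0051  0.113 ] [ 0.1046 -0.0371  0.9938] [0.1098 0.1132 0.1164]
top far 179 [ 0.6837 -0.0107  0.1119] [ 0.129  -0.0417  0.9908] [0.1073 0.1121 0.1161]
top front 303 [ 0.5597 -0.0042  0.1236] [ 0.089  -0.0331  0.9955] [0.1196 0.1234 0.1285]
```

```bash
python3 - <<'E'
from h import *
a,_=bot.capture('wrist'); b,_=bot.capture('scene')
o=np.hstack([cv2.resize(a,(440,330)),cv2.resize(b[145:265,235:355],(330,330),interpolation=2)]); save('w1.png',o)
E
```

```text
(no output)
```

View pics/w1.png

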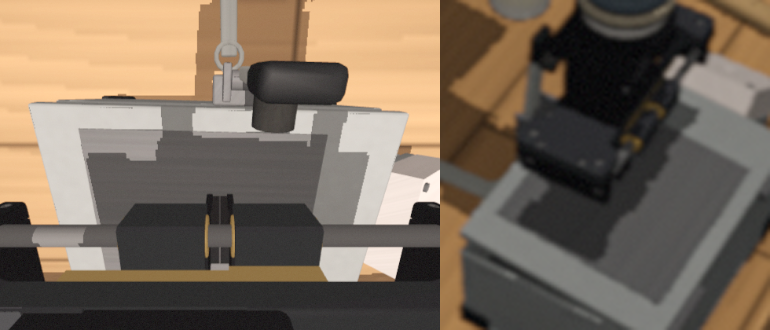

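The wrist view shows the fingertips at (220,195) on the dark inset. The clamp's black end is above the lid's front edge at (298,82) and its foot is at (273,118). I'll check the heights with the wrist depth.

```bash
python3 - <<'E'
from h import *
np.set_printoptions(precision=4,suppress=True)
st=bot.read_state(); pic,d=bot.capture('wrist')
def at(u,v): 
    return cam2world('wrist',px2cam('wrist',[u],[v],np.array([d[v,u]])),st)[0]
for u,v in [(280,245),(280,252),(280,262),(255,235),(310,235),(240,225),(330,225),(130,220),(450,220),(85,180),(480,180),(220,145),(380,150),(290,140),(345,150),(350,165),(345,115),(400,100),(280,120),(290,85)]: print((u,v),at(u,v),pic[v,u])
C=cloud('wrist',d,np.ones(d.shape,bool),st)
v,u=np.nonzero(d>0)
print(d[d>0].min())
E
```

```text
(280, 245) [0.5872 0.0806 0.123 ] [93 89 87]
(280, 252) [0.5894 0.0806 0.1277] [62 59 57]
(280, 262) [0.5888 0.0806 0.1417] [65 63 62]
(255, 235) [0.5812 0.0668 0.1231] [88 84 82]
(310, 235) [0.5808 0.0971 0.1241] [93 86 82]
(240, 225) [0.5747 0.059  0.1253] [96 89 88]
(330, 225) [0.5749 0.1077 0.1246] [94 89 86]
(130, 220) [ 0.5722 -0.0004  0.1244] [95 91 89]
(450, 220) [0.572  0.1725 0.1241] [139 135 129]
(85, 180) [ 0.5503 -0.0202  0.1255] [214 209 202]
(480, 180) [0.5498 0.1834 0.1262] [218 213 206]
(220, 145) [0.5323 0.0509 0.1279] [135 132 127]
(380, 150) [0.5347 0.1302 0.1271] [216 211 205]
(290, 140) [0.5298 0.0854 0.128 ] [207 202 195]
(345, 150) [0.5285 0.0976 0.2006] [74 67 65]
(350, 165) [0.5325 0.0993 0.2001] [77 71 66]
(345, 115) [0.5201 0.0923 0.2242] [67 63 62]
(400, 100) [0.5175 0.1022 0.2243] [78 75 75]
(280, 120) [0.5204 0.0805 0.1148] [171 164 160]
(290, 85) [0.5054 0.0849 0.1337] [170 162 158]
0.05471522
```

move_arm(increments=[{"xyz":[0,0,-3],"roll":0,"grip":0},{"xyz":[0,0,-5],"roll":0,"grip":0},{"xyz":[0,0,-8],"roll":0,"grip":0}])

```text
time_s: 6.95
position: [0.5993, 0.0807, 0.1139]
tcp_rot: [[-1.0, -0.001, -0.001], [-0.001, 1.0, 0.0], [0.001, 0.0, -1.0]]
force: [0.4, -0.3, 0.7]
opening: 0.004
grasp_force: 0.0
```

move_arm(increments=[{"xyz":[0,0,-8],"roll":0,"grip":0},{"xyz":[0,0,-10],"roll":0,"grip":0},{"xyz":[0,0,-20],"roll":0,"grip":0}])

```text
time_s: 7.2
position: [0.5984, 0.0807, 0.1517]
tcp_rot: [[-1.0, -0.001, -0.003], [-0.001, 1.0, 0.0], [0.003, 0.0, -1.0]]
force: [-0.2, 0.1, -0.8]
opening: 0.0
grasp_force: 0.0
```

```bash
cat > lid.py <<'E'
from h import *
np.set_printoptions(precision=4,suppress=True)
st=bot.read_state(); print(st['position'],st['force'])
pic,d=bot.capture('scene'); C=cloud('scene',d,np.ones((420,560),bool))
l=C[(C[:,0]>.54)&(C[:,0]<.69)&(C[:,1]>-.03)&(C[:,1]<.18)&(C[:,2]>.09)&(C[:,2]<.15)]
for _ in range(4):
    m=l.mean(0);n=np.linalg.svd(l-m,full_matrices=0)[2][2]; l=l[abs((l-m)@n)<.003]
n*=np.sign(n[2]); print('lid',len(l),m,n,'angle',np.arctan2(n[0],n[2]))
E
python3 lid.py
```

```text
[0.5984 0.0807 0.1517] [-0.1887  0.0546 -0.8405]
lid 4011 [0.6233 0.0612 0.1205] [ 0.0977 -0.0028  0.9952] angle 0.09784836480829641
```

move_arm(increments=[{"xyz":[0,-35,0],"roll":0,"grip":0},{"xyz":[0,-35,0],"roll":0,"grip":0},{"xyz":[0,-31,0],"roll":0,"grip":0},{"xyz":[24,0,0],"roll":0,"grip":0},{"xyz":[23,0,0],"roll":0,"grip":0}])

```text
time_s: 7.67
position: [0.5539, -0.0228, 0.1528]
tcp_rot: [[-1.0, 0.002, 0.003], [0.002, 1.0, -0.001], [-0.003, -0.001, -1.0]]
force: [-0.6, 0.7, -0.9]
opening: 0.008
grasp_force: 0.0
```

move_arm(increments=[{"xyz":[0,0,8],"roll":0,"grip":0},{"xyz":[0,0,8],"roll":0,"grip":0},{"xyz":[0,0,6],"roll":0,"grip":0},{"xyz":[0,0,3],"roll":0,"grip":0},{"xyz":[0,0,2],"roll":0,"grip":0}])

```text
time_s: 8.08
position: [0.5536, -0.0202, 0.1243]
tcp_rot: [[-1.0, -0.002, 0.0], [-0.002, 1.0, -0.0], [-0.0, -0.0, -1.0]]
force: [0.2, 0.2, -0.6]
opening: 0.005
grasp_force: 0.0
```

move_arm(increments=[{"xyz":[0,0,2],"roll":0,"grip":0},{"xyz":[0,0,2],"roll":0,"grip":0},{"xyz":[0,0,2],"roll":0,"grip":0}])

```text
time_s: 8.33
position: [0.5533, -0.0203, 0.1188]
tcp_rot: [[-1.0, -0.002, 0.0], [-0.002, 1.0, -0.0], [-0.0, -0.0, -1.0]]
force: [-0.7, -0.7, -0.2]
opening: 0.007
grasp_force: 0.0
```

```bash
python3 lid.py
```

```text
[ 0.5533 -0.0203  0.1188] [-0.6806 -0.7038 -0.1633]
lid 4364 [0.6197 0.0703 0.1208] [ 0.0973 -0.0017  0.9953] angle 0.09746283873253307
```

move_arm(increments=[{"xyz":[0,0,2],"roll":0,"grip":0},{"xyz":[0,0,2],"roll":0,"grip":0},{"xyz":[0,0,1],"roll":0,"grip":0}])

```text
time_s: 8.63
position: [0.5528, -0.0204, 0.1138]
tcp_rot: [[-1.0, -0.001, -0.0], [-0.001, 1.0, 0.0], [0.0, 0.0, -1.0]]
force: [-0.1, -0.0, -0.2]
opening: 0.006
grasp_force: 0.0
```

move_arm(increments=[{"xyz":[0,0,2],"roll":0,"grip":0},{"xyz":[0,0,2],"roll":0,"grip":0},{"xyz":[0,0,2],"roll":0,"grip":0}])

```text
time_s: 8.88
position: [0.5528, -0.0204, 0.1078]
tcp_rot: [[-1.0, -0.001, 0.0], [-0.001, 1.0, -0.0], [-0.0, -0.0, -1.0]]
force: [-0.1, -0.5, -1.0]
opening: 0.007
grasp_force: 0.0
```

```bash
python3 lid.py
```

```text
[ 0.5528 -0.0204  0.1078] [-0.1389 -0.4941 -1.034 ]
lid 4237 [0.6217 0.0711 0.1207] [ 0.0968 -0.001   0.9953] angle 0.09693544054879562
```

move_arm(increments=[{"xyz":[0,0,-20],"roll":0,"grip":0},{"xyz":[0,0,-30],"roll":0,"grip":0},{"xyz":[0,0,0],"roll":0,"grip":0}])

```text
time_s: 9.18
position: [0.5563, -0.0211, 0.1623]
tcp_rot: [[-1.0, -0.001, 0.009], [-0.001, 1.0, -0.002], [-0.009, -0.002, -1.0]]
force: [1.2, -0.0, 0.5]
opening: 0.005
grasp_force: 0.0
```

```bash
python3 - <<'E'
from h import *
np.set_printoptions(precision=4,suppress=True)
st=bot.read_state(); pic,d=bot.capture('wrist'); print(st['position'])
R=np.array(st['tcp_rot']);p=np.array(st['position'])
for v in range(215,275,4):
    print(v,[((cam2world('wrist',px2cam('wrist',[u],[v],np.array([d[v,u]])),st)[0]-p)@R*1000).round(0) for u in (274,286,320)])
save('w2.png',pic[60:420])
E
```

```text
[ 0.5563 -0.0211  0.1623]
215 [array([12., -4., 36.]), array([12.,  5., 36.]), array([12., 30., 34.])]
219 [array([ 8., -4., 38.]), array([ 9.,  5., 36.]), array([ 9., 30., 35.])]
223 [array([ 5., -4., 37.]), array([ 5.,  5., 37.]), array([ 6., 30., 35.])]
227 [array([ 2., -4., 36.]), array([ 2.,  5., 36.]), array([ 3., 30., 35.])]
231 [array([-1., -4., 36.]), array([-1.,  5., 38.]), array([-1., 30., 36.])]
235 [array([-5., -4., 37.]), array([-4.,  5., 37.]), array([-4., 31., 36.])]
239 [array([-8., -5., 38.]), array([-8.,  5., 39.]), array([-7., 31., 36.])]
243 [array([-11.,  -5.,  38.]), array([-11.,   5.,  38.]), array([-11.,  31.,  38.])]
247 [array([-15.,  -5.,  40.]), array([-15.,   5.,  38.]), array([-15.,  31.,  39.])]
251 [array([ 11.,  -3., -29.]), array([ 10.,   3., -28.]), array([-19.,  31.,  39.])]
255 [array([ 11.,  -3., -34.]), array([ 11.,   3., -35.]), array([-22.,  32.,  39.])]
259 [array([ 11.,  -3., -39.]), array([ 10.,   3., -39.]), array([  38.,   12., -100.])]
263 [array([ 11.,  -3., -45.]), array([ 11.,   3., -44.]), array([  39.,   12., -103.])]
267 [array([ 11.,  -3., -49.]), array([ 10.,   3., -48.]), array([  39.,   11., -107.])]
271 [array([ 10.,  -3., -52.]), array([ 11.,   3., -53.]), array([  38.,   11., -108.])]
```

View pics/w2.png

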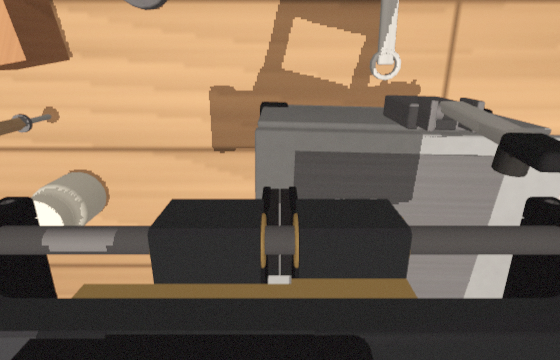

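The wrist view shows the closed fingers ending about 25 mm short of the nominal TCP, at (280,250). So the tips are roughly 24 mm higher than the pose reads, and the lid just needs pushing lower.

move_arm(increments=[{"xyz":[0,-9,20],"roll":0,"grip":0},{"xyz":[0,0,25],"roll":0,"grip":0},{"xyz":[0,0,10],"roll":0,"grip":0},{"xyz":[0,0,5],"roll":0,"grip":0},{"xyz":[0,0,4],"roll":0,"grip":0}])

```text
time_s: 9.65
position: [0.5519, -0.0291, 0.0929]
tcp_rot: [[-1.0, -0.001, -0.003], [-0.001, 1.0, 0.001], [0.003, 0.001, -1.0]]
force: [-0.7, -0.4, 0.9]
opening: 0.002
grasp_force: 0.4
```

move_arm(increments=[{"xyz":[0,0,3],"roll":0,"grip":0},{"xyz":[0,0,3],"roll":0,"grip":0},{"xyz":[0,0,3],"roll":0,"grip":0},{"xyz":[0,0,3],"roll":0,"grip":0}])

```text
time_s: 9.98
position: [0.5535, -0.0294, 0.0858]
tcp_rot: [[-1.0, -0.002, 0.001], [-0.002, 1.0, -0.001], [-0.001, -0.001, -1.0]]
force: [-11.5, 3.3, 46.9]
opening: 0.009
grasp_force: 23.4
```

```bash
python3 lid.py
```

```text
[ 0.5535 -0.0294  0.0858] [-11.5187   3.3128  46.8665]
lid 4029 [0.6227 0.0713 0.1126] [0.0003 0.0011 1.    ] angle 0.0003118684548435194
```

move_arm(increments=[{"xyz":[0,0,-40],"roll":0,"grip":0},{"xyz":[0,0,-40],"roll":0,"grip":0},{"xyz":[0,0,-40],"roll":0,"grip":0},{"xyz":[0,0,-40],"roll":0,"grip":0},{"xyz":[39,0,0],"roll":0,"grip":0}])

```text
time_s: 10.45
position: [0.5282, -0.0329, 0.2524]
tcp_rot: [[-1.0, -0.002, 0.031], [-0.002, 1.0, -0.008], [-0.031, -0.008, -0.999]]
force: [1.8, -1.5, 0.6]
opening: 0.003
grasp_force: 0.0
```

move_arm(increments=[{"xyz":[39,0,0],"roll":0,"grip":0},{"xyz":[0,40,0],"roll":0,"grip":0},{"xyz":[0,40,0],"roll":0,"grip":0},{"xyz":[0,40,0],"roll":0,"grip":0},{"xyz":[0,8,0],"roll":0,"grip":0}])

```text
time_s: 10.87
position: [0.474, 0.103, 0.2428]
tcp_rot: [[-1.0, -0.004, 0.002], [-0.004, 1.0, 0.003], [-0.002, 0.003, -1.0]]
force: [0.4, -0.6, 0.1]
opening: 0.006
grasp_force: 0.0
```

move_arm(increments=[{"xyz":[0,0,25],"roll":0,"grip":0},{"xyz":[0,0,25],"roll":0,"grip":0},{"xyz":[0,0,10],"roll":0,"grip":0},{"xyz":[0,0,0],"roll":0,"grip":0}])

```text
time_s: 11.2
position: [0.4729, 0.0986, 0.18]
tcp_rot: [[-1.0, -0.002, -0.005], [-0.002, 1.0, -0.0], [0.005, -0.0, -1.0]]
force: [0.6, -0.5, -0.8]
opening: 0.006
grasp_force: 0.0
```

```bash
python3 lid.py
```

```text
[0.4729 0.0986 0.18  ] [ 0.5689 -0.5091 -0.814 ]
lid 4469 [0.6168 0.0686 0.1127] [ 0.0009 -0.0002  1.    ] angle 0.0009310121426335133
```

move_arm(increments=[{"xyz":[-17,0,0],"roll":0,"grip":0},{"xyz":[-17,0,0],"roll":0,"grip":0},{"xyz":[-11,0,1],"roll":0,"grip":0},{"xyz":[-10,0,2],"roll":0,"grip":0},{"xyz":[-7,0,3],"roll":0,"grip":0}])

```text
time_s: 11.67
position: [0.5381, 0.0982, 0.1766]
tcp_rot: [[-1.0, -0.001, 0.002], [-0.001, 1.0, -0.0], [-0.002, -0.0, -1.0]]
force: [-1.0, -0.7, 1.2]
opening: 0.001
grasp_force: 0.8
```

move_arm(increments=[{"xyz":[-7,0,4],"roll":0,"grip":0},{"xyz":[-6,0,5],"roll":0,"grip":0},{"xyz":[-6,0,5],"roll":0,"grip":0},{"xyz":[-10,0,11],"roll":0,"grip":0},{"xyz":[-8,0,12],"roll":0,"grip":0}])

```text
time_s: 12.08
position: [0.5749, 0.0985, 0.1389]
tcp_rot: [[-1.0, -0.001, 0.002], [-0.001, 1.0, -0.0], [-0.002, -0.0, -1.0]]
force: [0.4, -1.4, 0.9]
opening: 0.006
grasp_force: 0.8
```

move_arm(increments=[{"xyz":[-6,0,12],"roll":0,"grip":0},{"xyz":[-2,0,6],"roll":0,"grip":0},{"xyz":[-1,0,5],"roll":0,"grip":0},{"xyz":[0,0,3],"roll":0,"grip":0},{"xyz":[0,0,0],"roll":0,"grip":0}])

```text
time_s: 12.5
position: [0.582, 0.0988, 0.1123]
tcp_rot: [[-1.0, -0.001, -0.002], [-0.001, 1.0, 0.0], [0.002, 0.0, -1.0]]
force: [-0.8, -0.5, 0.1]
opening: 0.003
grasp_force: 0.0
```

move_arm(increments=[{"xyz":[0,0,2],"roll":0,"grip":0},{"xyz":[0,0,2],"roll":0,"grip":0},{"xyz":[0,0,0],"roll":0,"grip":0}])

```text
time_s: 12.75
position: [0.5825, 0.0988, 0.109]
tcp_rot: [[-1.0, -0.001, 0.0], [-0.001, 1.0, 0.0], [-0.0, 0.0, -1.0]]
force: [-0.4, 1.0, -0.4]
opening: 0.002
grasp_force: 0.0
```

move_arm(increments=[{"xyz":[0,0,1],"roll":0,"grip":0},{"xyz":[0,0,0],"roll":0,"grip":0}])

```text
time_s: 12.92
position: [0.5825, 0.0988, 0.1087]
tcp_rot: [[-1.0, -0.001, 0.0], [-0.001, 1.0, 0.0], [-0.0, 0.0, -1.0]]
force: [-0.9, 0.2, 3.9]
opening: 0.007
grasp_force: 1.9
```

```bash
cat > cl.py <<'E'
from h import *
np.set_printoptions(precision=4,suppress=True)
st=bot.read_state(); print(st['position'],st['force'])
pic,d=bot.capture('scene'); C=cloud('scene',d,np.ones((420,560),bool))
l=C[(C[:,0]>.5)&(C[:,0]<.64)&(C[:,1]>.088)&(C[:,1]<.11)&(C[:,2]>.118)&(C[:,2]<.17)]
for x in np.arange(.5,.64,.01):
    k=l[abs(l[:,0]-x)<.005]
    if len(k): print(round(x,3),len(k),k[:,2].min(),np.median(k[:,2]),k[:,2].max())
E
python3 cl.py
```

```text
[0.5825 0.0988 0.1087] [-0.8633  0.2283  3.947 ]
0.58 7 0.11879661380785093 0.13153505650102984 0.13807523855565437
0.59 55 0.12570744915456206 0.13892980235954788 0.1601212040501948
0.6 37 0.12626922693714385 0.13417471837259917 0.13900917724328143
0.61 22 0.12461418119823552 0.13271851943140855 0.13511204268819427
```

move_arm(increments=[{"xyz":[0,0,1],"roll":0,"grip":0},{"xyz":[0,0,0.5],"roll":0,"grip":0},{"xyz":[0,0,0],"roll":0,"grip":0}])

```text
time_s: 13.22
position: [0.5826, 0.0988, 0.1085]
tcp_rot: [[-1.0, -0.001, 0.001], [-0.001, 1.0, -0.0], [-0.001, -0.0, -1.0]]
force: [-4.7, 0.2, 12.2]
opening: 0.007
grasp_force: 6.1
```

move_arm(increments=[{"xyz":[0,0,-40],"roll":0,"grip":0},{"xyz":[0,0,-40],"roll":0,"grip":0},{"xyz":[40,0,0],"roll":0,"grip":50},{"xyz":[38,-15,0],"roll":0,"grip":50},{"xyz":[20,-36,0],"roll":0,"grip":50}])

```text
time_s: 13.63
position: [0.48, 0.0504, 0.1867]
tcp_rot: [[-1.0, -0.006, -0.003], [-0.006, 1.0, 0.002], [0.003, 0.002, -1.0]]
force: [-0.4, -1.6, 0.5]
opening: 0.155
grasp_force: 0.0
```

```bash
python3 cl.py; python3 lid.py
```

```text
[0.48   0.0504 0.1867] [-0.3687 -1.6127  0.4717]
0.51 23 0.12887123528187303 0.1319749649598566 0.13644458617108002
0.52 32 0.1184488784341039 0.13263100629722402 0.135656849832829
0.53 30 0.11924333505385348 0.13265333617984731 0.13669450064902336
0.54 31 0.12761969025390185 0.13360993638681007 0.13736504662767435
0.55 30 0.12689252455092978 0.13335054914448813 0.1359283876420626
0.56 32 0.11819310357807633 0.13277510564546205 0.13613498346504796
0.57 34 0.12007318096122144 0.13303618514529733 0.1367847916845279
0.58 34 0.11815369143327188 0.13287139055811714 0.1371382411326511
0.59 40 0.12116071167624058 0.13367240821261722 0.13707455336846128
0.6 35 0.1246730103860849 0.1339558328227161 0.1368900410486695
0.61 22 0.1271741743157648 0.1319362955378371 0.13732512231266694
[0.4767 0.0434 0.186 ] [-3.6829 -3.3142 -0.3903]
lid 3714 [0.6245 0.0626 0.1129] [ 0.0098 -0.0038  0.9999] angle 0.009795374096388329
```

move_arm(increments=[{"xyz":[3,-40,-10],"roll":0,"grip":50},{"xyz":[3,-40,-10],"roll":0,"grip":50},{"xyz":[3,-40,-10],"roll":0,"grip":50},{"xyz":[3,-40,-10],"roll":0,"grip":50},{"xyz":[3,-40,0],"roll":0,"grip":50}])

```text
time_s: 14.15
position: [0.4716, -0.1549, 0.2284]
tcp_rot: [[-1.0, -0.002, 0.005], [-0.002, 1.0, -0.002], [-0.005, -0.002, -1.0]]
force: [0.7, 0.0, -0.2]
opening: 0.489
grasp_force: 0.0
```

move_arm(increments=[{"xyz":[3,-40,0],"roll":0,"grip":50},{"xyz":[3,-40,0],"roll":0,"grip":50},{"xyz":[2,-40,0],"roll":0,"grip":50},{"xyz":[0,0,0],"roll":0.12,"grip":50},{"xyz":[0,0,0],"roll":0.12,"grip":50}])

```text
time_s: 14.57
position: [0.4627, -0.2758, 0.2262]
tcp_rot: [[-0.969, 0.246, 0.001], [0.246, 0.969, -0.001], [-0.001, -0.001, -1.0]]
force: [-0.7, 0.9, 0.6]
opening: 0.502
grasp_force: 0.0
```

move_arm(increments=[{"xyz":[0,0,0],"roll":0.12,"grip":50},{"xyz":[0,0,0],"roll":0.12,"grip":50},{"xyz":[0,0,0],"roll":0.12,"grip":50},{"xyz":[0,0,0],"roll":0.12,"grip":50},{"xyz":[0,0,0],"roll":0.12,"grip":50}])

```text
time_s: 14.98
position: [0.4628, -0.2727, 0.2263]
tcp_rot: [[-0.664, 0.748, 0.0], [0.748, 0.664, -0.0], [-0.0, 0.0, -1.0]]
force: [0.7, 0.0, 0.4]
opening: 0.499
grasp_force: 0.0
```

move_arm(increments=[{"xyz":[0,0,0],"roll":0.12,"grip":50},{"xyz":[0,0,0],"roll":0.12,"grip":50},{"xyz":[0,0,0],"roll":0.12,"grip":50},{"xyz":[0,0,0],"roll":0.12,"grip":50},{"xyz":[0,0,0],"roll":0.08,"grip":50}])

```text
time_s: 15.4
position: [0.4628, -0.2726, 0.2263]
tcp_rot: [[-0.166, 0.986, 0.001], [0.986, 0.166, -0.0], [-0.0, 0.001, -1.0]]
force: [-0.1, -0.3, 0.0]
opening: 0.501
grasp_force: 0.0
```

```bash
python3 - <<'E'
from h import *
np.set_printoptions(precision=4,suppress=True)
st=bot.read_state(); pic,d=bot.capture('wrist'); print(st['position'],st['tcp_rot'],st['opening'])
C=cloud('wrist',d,np.ones(d.shape,bool),st)
C=C[(C[:,0]>.39)&(C[:,0]<.515)&(C[:,1]>-.345)&(C[:,1]<-.21)]
t=C[(C[:,2]>.11)&(C[:,2]<.13)]; print('handle top',len(t),t.mean(0),cv2.minAreaRect((t[:,:2]*1000).astype(np.float32)))
b=C[(C[:,2]>.055)&(C[:,2]<.0635)]; print('stand',cv2.minAreaRect((b[:,:2]*1000).astype(np.float32)))
save('w3.png',pic)
np.save('w3d.npy',d)
E
```

```text
[ 0.4628 -0.2726  0.2263] [[-0.1658  0.9862  0.0005]
 [ 0.9862  0.1658 -0.0001]
 [-0.0002  0.0005 -1.    ]] 0.5009813199760285
handle top 224 [ 0.4527 -0.2795  0.1201] ((452.6526794433594, -280.8115539550781), (14.089914321899414, 13.94593620300293), 81.1756591796875)
stand ((452.59588623046875, -280.60205078125), (60.031097412109375, 59.89915466308594), 9.616929054260254)
```

View pics/w3.png

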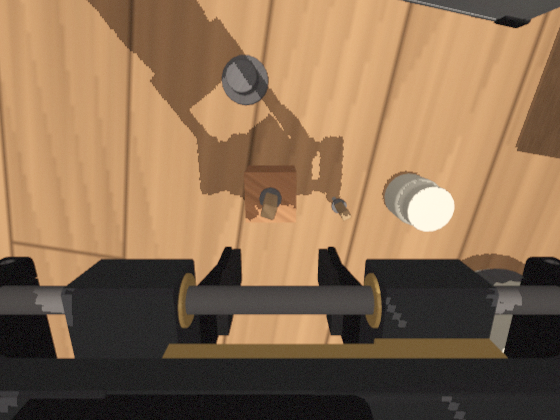

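The wrist view shows the stand at (270,190) with the handle at (269,205), the small pin at (340,207) to the right, and the fingertips at (232,250) and (328,250). The pin is at (0.4527,-0.2807). Next I'll refine the handle yaw and the tip offset.

```bash
python3 - <<'E'
from h import *
np.set_printoptions(precision=1,suppress=True)
st=bot.read_state(); d=np.load('w3d.npy'); R=np.array(st['tcp_rot']);p=np.array(st['position'])
C=cloud('wrist',d,np.ones(d.shape,bool),st)
C=C[(C[:,0]>.43)&(C[:,0]<.475)&(C[:,1]>-.305)&(C[:,1]<-.255)]
for lo in (.112,.115,.117,.118):
    t=C[(C[:,2]>lo)&(C[:,2]<.13)]; print(lo,len(t),cv2.minAreaRect((t[:,:2]*1000).astype(np.float32)))
s=C[(C[:,2]>.072)&(C[:,2]<.112)]; n=len(s); 
if n>20:
    xy=s[:,:2]-s[:,:2].mean(0); print('side dir',n,np.degrees(np.arctan2(*np.linalg.svd(xy,full_matrices=0)[2][0][::-1])))
for v in (240,244,248,252,256,262,270): print(v,[((cam2world('wrist',px2cam('wrist',[u],[v],np.array([d[v,u]])),st)[0]-p)@R*1000) for u in (222,232,236,326,330)])
E
```

```text
0.112 216 ((452.64642333984375, -280.8107604980469), (14.089922904968262, 13.94586181640625), 81.09646606445312)
0.115 205 ((452.6366271972656, -280.82061767578125), (14.091126441955566, 13.942336082458496), 81.2374496459961)
0.117 200 ((452.6476745605469, -280.8160400390625), (14.073835372924805, 13.946748733520508), 81.06045532226562)
0.118 196 ((452.6476745605469, -280.8160400390625), (14.073835372924805, 13.946748733520508), 81.06045532226562)
side dir 131 6.471398057726238
240 [array([-82.8, -82. , 225.6]), array([-83. , -67.9, 226.1]), array([-83.1, -62.3, 226.3]), array([-82.7,  65.1, 225.5]), array([-83.3,  71.1, 227. ])]
244 [array([-89.7, -82.7, 227.6]), array([-89.2, -68.2, 226.3]), array([-89.5, -62.6, 227.1]), array([-89.4,  65.6, 227. ]), array([-89.3,  71.3, 227. ])]
248 [array([-96. , -83.1, 227.8]), array([-95.4, -68.5, 226.6]), array([  9.2, -25.2, -24. ]), array([  9.2,  25.5, -24. ]), array([ 11.5,  26.8, -29.5])]
252 [array([ 10.9, -31.4, -33.6]), array([  8.9, -26.8, -28.9]), array([  9.5, -24.4, -30.5]), array([  9.6,  24.5, -30.5]), array([ 10.6,  26.3, -32.8])]
256 [array([ 11.1, -30.4, -39.1]), array([  9.4, -25.8, -35.5]), array([  9.6, -23.6, -35.9]), array([  9.2,  23.9, -35. ]), array([  9.6,  25.9, -35.7])]
262 [array([ 10.7, -29.2, -45.6]), array([  9.4, -24.7, -42.8]), array([  9.4, -22.7, -42.7]), array([  9.5,  22.7, -42.9]), array([  9.9,  24.6, -43.8])]
270 [array([  9.9, -28.1, -52.6]), array([  9.5, -23.4, -51.8]), array([  6.8, -22.3, -46.4]), array([  9.2,  21.6, -51.2]), array([  9.5,  23.4, -51.8])]
```

move_arm(increments=[{"xyz":[0,0,0],"roll":0.107,"grip":50},{"xyz":[0,0,0],"roll":0.107,"grip":50},{"xyz":[0,0,0],"roll":0.107,"grip":50},{"xyz":[-9.7,-8.7,0],"roll":0,"grip":50},{"xyz":[0,0,30],"roll":0,"grip":50}])

```text
time_s: 15.87
position: [0.4546, -0.2852, 0.2008]
tcp_rot: [[0.144, 0.99, 0.008], [0.99, -0.144, -0.01], [-0.009, 0.01, -1.0]]
force: [0.3, -0.3, -0.1]
opening: 0.499
grasp_force: 0.0
```

move_arm(increments=[{"xyz":[0,0,35],"roll":0,"grip":50},{"xyz":[0,0,35],"roll":0,"grip":50},{"xyz":[0,0,30],"roll":0,"grip":50},{"xyz":[0,0,27],"roll":0,"grip":50},{"xyz":[0,0,15],"roll":0,"grip":50}])

```text
time_s: 16.28
position: [0.4503, -0.2803, 0.0514]
tcp_rot: [[0.144, 0.99, -0.003], [0.99, -0.144, 0.003], [0.002, -0.004, -1.0]]
force: [-0.5, 0.3, 0.4]
opening: 0.498
grasp_force: 0.0
```

move_arm(increments=[{"xyz":[0,0,0],"roll":0,"grip":50},{"xyz":[0,0,0],"roll":0,"grip":0},{"xyz":[0,0,0],"roll":0,"grip":0},{"xyz":[0,0,0],"roll":0,"grip":0},{"xyz":[0,0,0],"roll":0,"grip":0}])

```text
time_s: 16.7
position: [0.4529, -0.2817, 0.0559]
tcp_rot: [[0.148, 0.989, 0.002], [0.989, -0.148, -0.002], [-0.002, 0.003, -1.0]]
force: [-0.3, 0.7, 0.9]
opening: 0.28
grasp_force: 0.0
```

move_arm(increments=[{"xyz":[0,0,0],"roll":0,"grip":0},{"xyz":[0,0,0],"roll":0,"grip":0},{"xyz":[0,0,0],"roll":0,"grip":0}])

```text
time_s: 16.95
position: [0.4526, -0.2812, 0.0554]
tcp_rot: [[0.148, 0.989, 0.001], [0.989, -0.148, -0.001], [-0.001, 0.002, -1.0]]
force: [-0.8, 0.7, 5.4]
opening: 0.158
grasp_force: 30.0
```

move_arm(increments=[{"xyz":[0,0,-13],"roll":0,"grip":0},{"xyz":[0,0,-13],"roll":0,"grip":0},{"xyz":[0,0,-12],"roll":0,"grip":0},{"xyz":[0,0,0],"roll":0,"grip":0}])

```text
time_s: 17.28
position: [0.4532, -0.2817, 0.0943]
tcp_rot: [[0.148, 0.989, 0.003], [0.989, -0.148, -0.003], [-0.002, 0.003, -1.0]]
force: [-0.3, -1.0, -0.4]
opening: 0.158
grasp_force: 30.0
```

move_arm(increments=[{"xyz":[9,0,0],"roll":0,"grip":0},{"xyz":[9,0,1],"roll":0,"grip":0},{"xyz":[9,0,2.5],"roll":0,"grip":0},{"xyz":[9,0,3.5],"roll":0,"grip":0},{"xyz":[7,0,4],"roll":0,"grip":0}])

```text
time_s: 17.7
position: [0.4596, -0.2392, 0.0817]
tcp_rot: [[0.147, 0.989, 0.002], [0.989, -0.147, -0.004], [-0.004, 0.003, -1.0]]
force: [-0.2, -4.5, 4.7]
opening: 0.159
grasp_force: 30.0
```

move_arm(increments=[{"xyz":[7,0,4.4],"roll":0,"grip":0},{"xyz":[0,0,0],"roll":0,"grip":0}])

```text
time_s: 17.87
position: [0.46, -0.2304, 0.0763]
tcp_rot: [[0.147, 0.989, 0.001], [0.989, -0.147, -0.0], [-0.0, 0.001, -1.0]]
force: [1.1, -3.7, 1.5]
opening: 0.158
grasp_force: 30.0
```

```bash
cat > pin.py <<'E'
from h import *
np.set_printoptions(precision=4,suppress=True)
def pin(show=None):
    st=bot.read_state(); R=np.array(st['tcp_rot']);p=np.array(st['position']); print('tcp',p,st['force'],st['opening'],st['grasp_force'])
    for c in ('wrist','scene','top'):
        pic,d=bot.capture(c); C=cloud(c,d,np.ones(d.shape,bool),st); T=(C-p)@R
        # points near the tool plane below fingers
        k=(abs(T[:,1])<.014)&(T[:,2]>-.02)&(T[:,2]<.06)&(abs(T[:,0])<.09)&(C[:,2]>.064)
        t=T[k]; 
        if len(t)>8:
            m=t.mean(0); v=np.linalg.svd(t-m,full_matrices=0)[2][0]; v*=-np.sign(v[2]); print(c,len(t),'mean',m,'axis',v,'lean',np.degrees(np.arctan2(v[0],-v[2])),'low',t[t[:,2].argmax()],T[k].max(0))
        if c==show: save('pin_%s.png'%c,pic)
if __name__=='__main__': pin()
E
python3 pin.py
```

```text
tcp [ 0.46   -0.2304  0.0763] [ 1.0984 -3.7247  1.4729] 0.15760906951374964 29.99308280646801
scene 89 mean [-0.0382  0.0015 -0.0019] axis [ 0.7805  0.1054 -0.6162] lean 51.712422969297485 low [-0.0506 -0.0018  0.0123] [-0.0153  0.0129  0.0123]
```

move_arm(increments=[{"xyz":[8,0,-12],"roll":0,"grip":0},{"xyz":[10,0,-25],"roll":0,"grip":0},{"xyz":[10,0,-35],"roll":0,"grip":0},{"xyz":[0,0,-35],"roll":0,"grip":0},{"xyz":[0,0,0],"roll":0,"grip":0}])

```text
time_s: 18.43
position: [0.4656, -0.2037, 0.1888]
tcp_rot: [[0.148, 0.989, 0.006], [0.989, -0.148, -0.003], [-0.002, 0.006, -1.0]]
force: [1.2, -0.4, -0.5]
opening: 0.162
grasp_force: 30.0
```

```bash
python3 - <<'E'
from h import *
np.set_printoptions(precision=4,suppress=True)
st=bot.read_state(); R=np.array(st['tcp_rot']);p=np.array(st['position']); print(p,st['opening'])
for c in ('wrist','scene','top'):
    pic,d=bot.capture(c); C=cloud(c,d,np.ones(d.shape,bool),st); T=(C-p)@R
    k=(abs(T[:,1])<.012)&(T[:,2]>-.022)&(T[:,2]<.06)&(abs(T[:,0])<.09)
    t=T[k]; print(c,len(t))
    if len(t)>8:
        pt=t[t[:,2]>t[:,2].max()-.028]; m=pt.mean(0); v=np.linalg.svd(pt-m,full_matrices=0)[2][0]; v*=-np.sign(v[2])
        print(' point part',len(pt),m,v,'lean',np.degrees(np.arctan2(v[0],-v[2])),'lowest',t[t[:,2].argsort()[-5:]])
        for z in np.arange(-.02,.06,.008):
            q=t[abs(t[:,2]-z)<.004]
            if len(q): print('   z',round(z,3),len(q),q.mean(0),q[:,0].min(),q[:,0].max())
    if c=='scene':
        uv=project('scene',p)[0].astype(int); print(uv); save('ps.png',cv2.resize(pic[max(uv[1]-60,0):uv[1]+60,max(uv[0]-80,0):uv[0]+80],None,fx=4,fy=4,interpolation=2))
E
```

```text
[ 0.4656 -0.2037  0.1888] 0.16237457968812077
wrist 0
scene 148
 point part 58 [-0.047  -0.0018  0.015 ] [ 0.5827  0.0142 -0.8126] lean 35.645627248437755 lowest [[-0.0552 -0.0041  0.0255]
 [-0.0553 -0.0013  0.0262]
 [-0.0565 -0.0029  0.0263]
 [-0.0539 -0.0003  0.027 ]
 [-0.0515 -0.0011  0.0308]]
   z -0.02 45 [-0.0284  0.001  -0.0195] -0.03629626839273203 -0.014258903194627822
   z -0.012 21 [-0.0239  0.0044 -0.0132] -0.03369202342967848 -0.015151055933067904
   z -0.004 20 [-0.0353 -0.0017 -0.0034] -0.03916567036336334 -0.031225178129961735
   z 0.004 15 [-0.0398 -0.0017  0.0042] -0.04289723312965736 -0.034899919279983344
   z 0.012 20 [-0.045  -0.0016  0.0115] -0.050929752233315494 -0.039470888509672154
   z 0.02 19 [-0.0506 -0.002   0.0196] -0.05523486151123001 -0.04536361193540178
   z 0.028 8 [-0.0534 -0.0021  0.0263] -0.05652897011998838 -0.04760102077556966
[168 255]
top 0
```

View pics/ps.png

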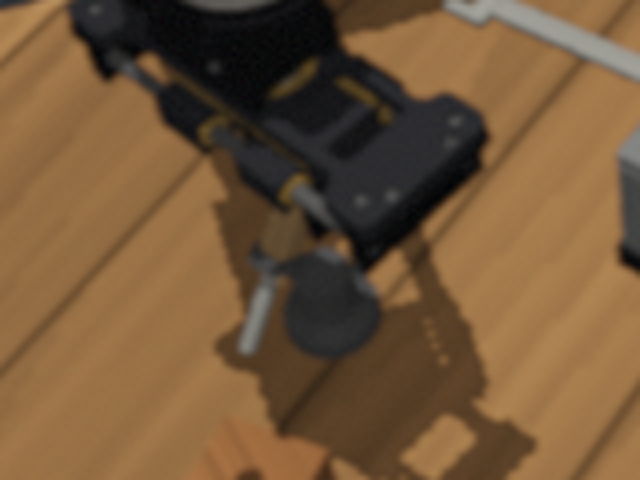

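The scene crop shows the pin held and leaning about 37°, with its point down and left at (248,345).

move_arm(increments=[{"xyz":[0,0,-5],"roll":-0.063,"grip":0},{"xyz":[0,0,-5],"roll":-0.063,"grip":0},{"xyz":[30,8,0],"roll":0,"grip":0},{"xyz":[36,9.6,0],"roll":0,"grip":0},{"xyz":[36,9.6,0],"roll":0,"grip":0}])

```text
time_s: 19.0
position: [0.4911, -0.101, 0.1914]
tcp_rot: [[0.027, 1.0, -0.006], [1.0, -0.027, 0.004], [0.003, -0.006, -1.0]]
force: [0.1, -1.0, -1.1]
opening: 0.156
grasp_force: 30.0
```

move_arm(increments=[{"xyz":[36,9.6,0],"roll":0,"grip":0},{"xyz":[36,9.6,0],"roll":0,"grip":0},{"xyz":[36,9.6,0],"roll":0,"grip":0},{"xyz":[36,9.6,0],"roll":0,"grip":0},{"xyz":[36,9.6,0],"roll":0,"grip":0}])

```text
time_s: 19.42
position: [0.5429, 0.0784, 0.1911]
tcp_rot: [[0.024, 1.0, -0.008], [1.0, -0.024, 0.001], [0.001, -0.008, -1.0]]
force: [-0.5, -1.4, -1.0]
opening: 0.157
grasp_force: 30.0
```

move_arm(increments=[{"xyz":[36,9.6,0],"roll":0,"grip":0},{"xyz":[36,9.6,0],"roll":0,"grip":0},{"xyz":[36,9.6,0],"roll":0,"grip":0},{"xyz":[36,9.6,0],"roll":0,"grip":0},{"xyz":[36,9.6,0],"roll":0,"grip":0}])

```text
time_s: 19.83
position: [0.5952, 0.2566, 0.1904]
tcp_rot: [[0.024, 1.0, -0.008], [1.0, -0.024, -0.001], [-0.002, -0.008, -1.0]]
force: [0.7, -0.3, -1.0]
opening: 0.16
grasp_force: 30.0
```

move_arm(increments=[{"xyz":[36,9.6,15],"roll":0,"grip":0},{"xyz":[36,9.6,15],"roll":0,"grip":0},{"xyz":[12,3,15],"roll":0,"grip":0},{"xyz":[0,0,0],"roll":0,"grip":0}])

```text
time_s: 20.17
position: [0.6171, 0.3409, 0.1411]
tcp_rot: [[0.02, 1.0, -0.013], [1.0, -0.02, -0.003], [-0.003, -0.012, -1.0]]
force: [-1.2, -0.2, -1.0]
opening: 0.158
grasp_force: 30.0
```

```bash
cat > hv.py <<'E'
from h import *
import sys
np.set_printoptions(precision=4,suppress=True)
st=bot.read_state(); R=np.array(st['tcp_rot']);p=np.array(st['position']); print(p,R[:,0],st['opening'],st['force'])
outs=[]
for c in ('wrist','scene','top'):
    pic,d=bot.capture(c); A=np.ones(d.shape,bool); C=cloud(c,d,A,st)
    k=(C[:,0]>.585)&(C[:,0]<.66)&(C[:,1]>.222)&(C[:,1]<.30)&(C[:,2]>.055)&(C[:,2]<.125)
    l=C[k]; n0=np.array([.014,.613,.79]); s=(l-[.622,.26,.09])@n0; h=l[(s<-.006)]; print(c,'panel',len(l),'off',np.median(s[abs(s)<.006]) if len(l) else 0,'below',len(h),h.mean(0) if len(h) else '')
    T=(C-p)@R; k=(abs(T[:,1])<.012)&(T[:,2]>-.015)&(T[:,2]<.05)&(T[:,0]<-.01)&(T[:,0]>-.08)&((C-[.622,.26,.09])@n0>.008)
    t=T[k]; print('  pin',len(t), t[t[:,2].argsort()[-4:]] if len(t) else '')
    for r in bot.spot_in('button_top',c)[:2]: print('  btn',r['conf'],cam2world(c,r['at'],st)[0])
    if c=='wrist': W=pic
    else:
        uv=project(c,[.622,.27,.11])[0].astype(int); outs.append(cv2.resize(pic[uv[1]-30:uv[1]+30,uv[0]-30:uv[0]+30],(240,240),interpolation=2))
o=np.zeros((420,800,3),np.uint8); o[:,:560]=W; o[:210,560:]=cv2.resize(outs[0],(240,210)); o[210:,560:]=cv2.resize(outs[1],(240,210)); save(sys.argv[1],o)
E
python3 hv.py hv1.png
```

```text
[0.6171 0.3409 0.1411] [ 0.0198  0.9998 -0.0031] 0.15803671086434354 [-1.2208 -0.1677 -0.9948]
wrist panel 1638 off 0.0021810383117858816 below 22 [0.6228 0.2431 0.0734]
  pin 0 
scene panel 247 off 0.003512919275530108 below 5 [0.6595 0.2306 0.0919]
  pin 54 [[-0.054  -0.0003  0.0197]
 [-0.0566 -0.0046  0.0199]
 [-0.0584  0.0021  0.0217]
 [-0.0574 -0.0038  0.0222]]
  btn 0.41 [0.6255 0.0529 0.1136]
top panel 745 off 0.000825148763877318 below 10 [0.6239 0.2621 0.0747]
  pin 39 [[-0.0583  0.0042  0.0187]
 [-0.0556  0.0043  0.0193]
 [-0.0602  0.0049  0.0218]
 [-0.0599  0.0027  0.0235]]
```

View pics/hv1.png

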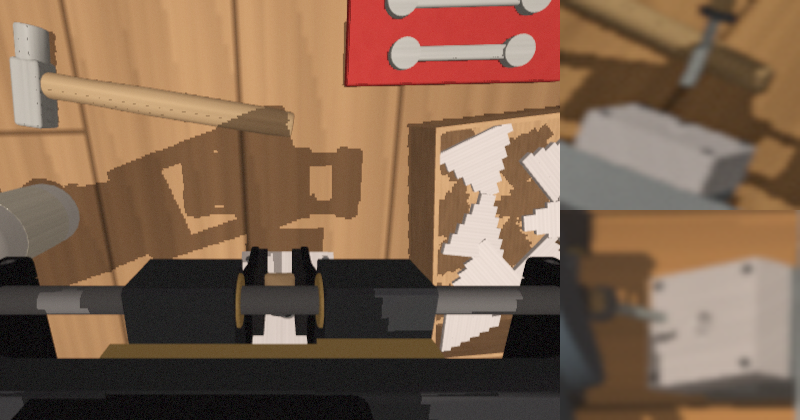

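The wrist view shows the fingers and the handle top at (280,280). The pin hides the panel from it. In the top crop the point ends at (665,318) and the hole is at (705,322), with the panel screws at (660,285), (748,268), (658,385) and (750,375), so the point is about 1 cm from being over the hole. I'll get the numbers from the clean top picture and fit the pin axis.

```bash
cat > ax.py <<'E'
from h import *
np.set_printoptions(precision=4,suppress=True)
def axis():
    st=bot.read_state(); R=np.array(st['tcp_rot']);p=np.array(st['position']); print('tcp',p,R[:,0],st['force'])
    n0=np.array([.014,.613,.79])
    for c in ('scene','top'):
        pic,d=bot.capture(c); v,u=np.nonzero(d>0); C=cloud(c,d,np.ones(d.shape,bool),st); T=(C-p)@R
        k=(abs(T[:,1])<.012)&(T[:,2]>-.012)&(T[:,2]<.05)&(T[:,0]<-.01)&(T[:,0]>-.08)&((C-[.622,.26,.09])@n0>.007)
        t=T[k]
        for z in np.arange(-.01,.04,.006):
            q=t[abs(t[:,2]-z)<.003]
            if len(q)>1: print('  ',c,'z %.3f'%z,len(q),np.median(q,0),'lean of pt',np.degrees(np.arctan2(-np.median(q[:,0]),.043+np.median(q[:,2]))))
if __name__=='__main__':
    axis()
    d=np.load('top_d.npy'); pic=np.load('top_p.npy'); v,u=np.nonzero(d>0); C=cloud('top',d,np.ones(d.shape,bool)); n0=np.array([.014,.613,.79]); n0/=np.linalg.norm(n0)
    s=(C-[.622,.26,.09])@n0; k=(abs(s-.002)<.004)&(C[:,0]>.56)&(C[:,0]<.69)&(C[:,1]>.2)&(C[:,1]<.32); l=C[k]
    print('panel',len(l),l.min(0),l.max(0),np.percentile(l,[1,99],axis=0), 'rect',cv2.minAreaRect((l[:,:2]*1000).astype(np.float32)))
    for nm in('top','scene'):
        pic=np.load(nm+'_p.npy'); uv=project(nm,[.622,.26,.09])[0]; g=pic.mean(2); a,b=int(uv[1])-5,int(uv[0])-5; print(nm,uv,(a,b)); print(g[a:a+11,b:b+11].round().astype(int))
E
python3 ax.py
```

```text
tcp [0.6218 0.3374 0.1496] [ 0.0248  0.9997 -0.0001] [-1.0539 -0.8333 -0.8862]
   scene z -0.010 10 [-0.0342 -0.0025 -0.0099] lean of pt 45.9918209334901
   scene z -0.004 9 [-0.0377 -0.001  -0.0033] lean of pt 43.49012294366313
   scene z 0.002 8 [-0.0407 -0.0024  0.0026] lean of pt 41.75180795221251
   scene z 0.008 11 [-0.0463 -0.0018  0.007 ] lean of pt 42.75486084501333
   scene z 0.014 10 [-0.0504 -0.0014  0.0136] lean of pt 41.675793305095546
   scene z 0.020 9 [-0.0543 -0.      0.0206] lean of pt 40.485456711542334
   scene z 0.026 3 [-0.056  -0.0029  0.0235] lean of pt 40.10924677498564
   top z -0.010 2 [-0.018  -0.0081 -0.0104] lean of pt 28.93060245477286
   top z -0.004 6 [-0.0357 -0.0005 -0.0022] lean of pt 41.172212526277356
   top z 0.002 9 [-0.0396 -0.0007  0.0022] lean of pt 41.23103324553554
   top z 0.008 5 [-0.0457 -0.0005  0.008 ] lean of pt 41.872007441428984
   top z 0.014 9 [-0.0473 -0.0014  0.0139] lean of pt 39.76447072011795
   top z 0.020 3 [-0.0513  0.0009  0.0199] lean of pt 39.18677872127853
   top z 0.026 6 [-0.054  -0.0006  0.0255] lean of pt 38.2680
[... 625 characters left out ...]
60]
 [163 161 157 149 146 149 154 158 159 160 160]
 [162 161 158 152 150 152 157 159 160 160 160]
 [162 161 160 158 159 158 160 160 160 160 160]]
scene [339.3389 171.5469] (166, 334)
[[123 119 118 116 108  94  81  75  73  70  57]
 [119 117 117 111  97  84  76  75  72  64  52]
 [116 117 112 100  86  75  76  72  64  57  49]
 [116 113 103  88  76  74  73  66  58  48  45]
 [116 106  91  78  73  72  68  60  50  45  45]
 [111  96  81  75  74  71  63  53  50  46  48]
 [101  85  74  73  72  67  57  48  46  46  46]
 [ 90  77  74  71  67  59  52  46  48  46  46]
 [ 79  74  72  69  59  51  48  46  44  46  46]
 [ 74  73  69  63  53  48  47  46  48  46  47]
 [ 74  72  66  55  50  47  46  46  47  47  44]]
```

move_arm(increments=[{"xyz":[1.6,2.3,0],"roll":0,"grip":0},{"xyz":[-8,0,10.3],"roll":0,"grip":0},{"xyz":[-8,0,10.3],"roll":0,"grip":0},{"xyz":[-6,0,7.7],"roll":0,"grip":0},{"xyz":[0,0,0],"roll":0,"grip":0}])

```text
time_s: 20.98
position: [0.6223, 0.3165, 0.1191]
tcp_rot: [[0.025, 1.0, -0.004], [1.0, -0.025, -0.002], [-0.002, -0.004, -1.0]]
force: [-0.5, -0.2, -0.7]
opening: 0.152
grasp_force: 30.0
```

```bash
python3 ax.py | head -20
```

```text
tcp [0.6223 0.3165 0.1191] [ 0.0245  0.9997 -0.0017] [-0.541  -0.1665 -0.6696]
   scene z -0.010 9 [-0.0344 -0.0017 -0.009 ] lean of pt 45.28816905628482
   scene z -0.004 6 [-0.0366 -0.003  -0.0039] lean of pt 43.14030984055336
   scene z 0.002 12 [-0.0406 -0.0011  0.0016] lean of pt 42.27348664820255
   scene z 0.008 9 [-0.0435 -0.0016  0.0096] lean of pt 39.59917108916431
   scene z 0.014 8 [-0.0509 -0.0004  0.0144] lean of pt 41.59610711078942
   scene z 0.020 7 [-0.0529 -0.0029  0.0191] lean of pt 40.45530868111499
   top z -0.010 2 [-0.0233 -0.0112 -0.0114] lean of pt 36.39987624256332
   top z -0.004 7 [-0.0365  0.0007 -0.004 ] lean of pt 43.12862922701372
   top z 0.002 6 [-0.0396  0.0007  0.0011] lean of pt 41.94730239501256
   top z 0.008 7 [-0.044  -0.0018  0.0066] lean of pt 41.60227371399761
   top z 0.014 5 [-0.0486 -0.0022  0.0145] lean of pt 40.22124236836707
   top z 0.020 5 [-0.0503  0.0011  0.0189] lean of pt 39.105550136969974
   top z 0.026 2 [-0.0492 -0.0013  0.0254] lean of pt 35.77393968944706
panel 817 [0.577  0.2195 0.0546] [0.6648 0.3033 0.1248] [[0.579  0.2221 0.0577]
 [0.6632 0.3025 0.1217]] rect ((621.62353515625, 261.583251953125), (83.4053726196289, 86.81890869140625), 88.14096069335938)
top [200.0403 181.872 ] (176, 195)
[[161 161 161 160 159 159 159 159 159 159 159]
 [160 160 160 159 158 158 159 160 159 160 160]
 [161 161 160 156 152 151 156 159 160 160 160]
```

move_arm(increments=[{"xyz":[0,1.8,0],"roll":0,"grip":0},{"xyz":[-3,0,4],"roll":0,"grip":0},{"xyz":[-3,0,4],"roll":0,"grip":0},{"xyz":[0,0,0],"roll":0,"grip":0}])

```text
time_s: 21.42
position: [0.6244, 0.3117, 0.1119]
tcp_rot: [[0.023, 1.0, -0.002], [1.0, -0.023, -0.001], [-0.001, -0.002, -1.0]]
force: [0.1, 0.1, -1.5]
opening: 0.155
grasp_force: 30.0
```

move_arm(increments=[{"xyz":[-3,0,4],"roll":0,"grip":0},{"xyz":[-3,0,4],"roll":0,"grip":0},{"xyz":[0,0,0],"roll":0,"grip":0}])

```text
time_s: 21.67
position: [0.6242, 0.3055, 0.1036]
tcp_rot: [[0.023, 1.0, -0.002], [1.0, -0.023, -0.001], [-0.001, -0.002, -1.0]]
force: [-0.4, 0.3, -1.3]
opening: 0.153
grasp_force: 30.0
```

move_arm(increments=[{"xyz":[-1.2,0,1.6],"roll":0,"grip":0},{"xyz":[-1.2,0,1.6],"roll":0,"grip":0},{"xyz":[0,0,0],"roll":0,"grip":0}])

```text
time_s: 21.92
position: [0.6248, 0.3042, 0.1017]
tcp_rot: [[0.023, 1.0, -0.0], [1.0, -0.023, 0.001], [0.001, -0.0, -1.0]]
force: [-1.4, 1.5, 1.0]
opening: 0.156
grasp_force: 30.0
```

move_arm(increments=[{"xyz":[-1.2,0,1.6],"roll":0,"grip":0},{"xyz":[0,0,0],"roll":0,"grip":0}])

```text
time_s: 22.08
position: [0.625, 0.3032, 0.1003]
tcp_rot: [[0.023, 1.0, 0.001], [1.0, -0.023, 0.001], [0.001, 0.001, -1.0]]
force: [-0.7, 1.6, 2.4]
opening: 0.153
grasp_force: 30.0
```

move_arm(increments=[{"xyz":[-1.2,0,1.6],"roll":0,"grip":0},{"xyz":[0,0,0],"roll":0,"grip":0}])

```text
time_s: 22.25
position: [0.6251, 0.3024, 0.0991]
tcp_rot: [[0.023, 1.0, 0.001], [1.0, -0.023, 0.002], [0.002, 0.001, -1.0]]
force: [-1.6, 2.7, 4.8]
opening: 0.158
grasp_force: 30.0
```

```bash
python3 -c "
from h import *
s=bot.read_state();print(s['position'],s['force'],s['moment'])"
```

```text
[0.6250888  0.30239015 0.09914024] [-1.59787926  2.69570783  4.84351227] [ 0.35490472  0.40011683 -0.03013697]
```

move_arm(increments=[{"xyz":[-1.2,0,1.6],"roll":0,"grip":0},{"xyz":[0,0,0],"roll":0,"grip":0}])

```text
time_s: 22.42
position: [0.6254, 0.3024, 0.099]
tcp_rot: [[0.024, 1.0, 0.002], [1.0, -0.024, 0.004], [0.004, 0.002, -1.0]]
force: [-3.3, 5.3, 8.8]
opening: 0.156
grasp_force: 30.0
```

move_arm(increments=[{"xyz":[-0.6,0,0.8],"roll":0,"grip":0},{"xyz":[0,0,0],"roll":0,"grip":0},{"xyz":[0,0,0],"roll":0,"grip":0}])

```text
time_s: 22.67
position: [0.6254, 0.3024, 0.0989]
tcp_rot: [[0.023, 1.0, 0.003], [1.0, -0.023, 0.005], [0.005, 0.003, -1.0]]
force: [-2.9, 6.7, 11.6]
opening: 0.157
grasp_force: 30.0
```

move_arm(increments=[{"xyz":[6,0,-8],"roll":0,"grip":0},{"xyz":[12,0,-15.5],"roll":0,"grip":0},{"xyz":[12,0,-15.5],"roll":0,"grip":0},{"xyz":[14,0,-18],"roll":0,"grip":0},{"xyz":[0,0,-30],"roll":0,"grip":0}])

```text
time_s: 23.08
position: [0.6237, 0.3448, 0.18]
tcp_rot: [[0.021, 1.0, -0.006], [1.0, -0.021, -0.002], [-0.002, -0.006, -1.0]]
force: [0.7, -0.4, -0.7]
opening: 0.157
grasp_force: 30.0
```

move_arm(increments=[{"xyz":[0,0,-15],"roll":0,"grip":0},{"xyz":[-36,-9.6,0],"roll":0,"grip":0},{"xyz":[-36,-9.6,0],"roll":0,"grip":0},{"xyz":[-36,-9.6,0],"roll":0,"grip":0},{"xyz":[-36,-9.6,0],"roll":0,"grip":0}])

```text
time_s: 23.5
position: [0.5832, 0.1988, 0.1974]
tcp_rot: [[0.022, 1.0, -0.0], [1.0, -0.022, -0.002], [-0.002, -0.0, -1.0]]
force: [1.1, -0.1, -0.3]
opening: 0.154
grasp_force: 30.0
```

move_arm(increments=[{"xyz":[-36,-9.6,0],"roll":0,"grip":0},{"xyz":[-36,-9.6,0],"roll":0,"grip":0},{"xyz":[-36,-9.6,0],"roll":0,"grip":0},{"xyz":[-36,-9.6,0],"roll":0,"grip":0},{"xyz":[-36,-9.6,0],"roll":0,"grip":0}])

```text
time_s: 23.92
position: [0.5309, 0.0196, 0.1976]
tcp_rot: [[0.022, 1.0, -0.001], [1.0, -0.022, -0.001], [-0.002, -0.001, -1.0]]
force: [-0.1, -0.1, -0.9]
opening: 0.155
grasp_force: 30.0
```

move_arm(increments=[{"xyz":[-36,-9.6,0],"roll":0,"grip":0},{"xyz":[-36,-9.6,0],"roll":0,"grip":0},{"xyz":[-36,-9.6,0],"roll":0,"grip":0},{"xyz":[-36,-9.6,0],"roll":0,"grip":0},{"xyz":[0,0,0],"roll":0.063,"grip":0}])

```text
time_s: 24.33
position: [0.4889, -0.1282, 0.1978]
tcp_rot: [[0.092, 0.996, -0.001], [0.996, -0.092, -0.005], [-0.005, -0.0, -1.0]]
force: [0.9, 0.3, -0.5]
opening: 0.155
grasp_force: 30.0
```

move_arm(increments=[{"xyz":[0,0,0],"roll":0.063,"grip":0},{"xyz":[0,0,0],"roll":0,"grip":0},{"xyz":[0,0,0],"roll":0,"grip":0}])

```text
time_s: 24.58
position: [0.4899, -0.1217, 0.1977]
tcp_rot: [[0.147, 0.989, -0.001], [0.989, -0.147, -0.0], [-0.001, -0.001, -1.0]]
force: [-0.1, -0.9, -1.1]
opening: 0.157
grasp_force: 30.0
```

```bash
python3 ax.py | head -18; python3 cl.py | tail -4; python3 lid.py|tail -1
```

```text
tcp [ 0.4899 -0.1217  0.1977] [ 0.1471  0.9891 -0.0006] [-0.102  -0.9092 -1.1229]
panel 817 [0.577  0.2195 0.0546] [0.6648 0.3033 0.1248] [[0.579  0.2221 0.0577]
 [0.6632 0.3025 0.1217]] rect ((621.62353515625, 261.583251953125), (83.4053726196289, 86.81890869140625), 88.14096069335938)
top [200.0403 181.872 ] (176, 195)
[[161 161 161 160 159 159 159 159 159 159 159]
 [160 160 160 159 158 158 159 160 159 160 160]
 [161 161 160 156 152 151 156 159 160 160 160]
 [161 162 159 150 139 137 147 156 160 160 160]
 [161 161 158 145 131 128 139 153 159 161 161]
 [161 162 160 148 137 134 141 153 159 160 161]
 [162 163 161 151 144 142 147 155 159 160 161]
 [163 163 158 151 146 147 151 157 159 159 160]
 [163 161 157 149 146 149 154 158 159 160 160]
 [162 161 158 152 150 152 157 159 160 160 160]
 [162 161 160 158 159 158 160 160 160 160 160]]
scene [339.3389 171.5469] (166, 334)
[[123 119 118 116 108  94  81  75  73  70  57]
 [119 117 117 111  97  84  76  75  72  64  52]
0.58 40 0.11836987549540542 0.13254991568073238 0.13685961046867678
0.59 38 0.12485479909841073 0.13401299846558615 0.13778555591012953
0.6 35 0.12366665242240792 0.1338481449968642 0.13700664024408585
0.61 24 0.12487978652567863 0.13274071901217727 0.13700682072535064
lid 3716 [0.6239 0.0626 0.1129] [ 0.0091 -0.0023  1.    ] angle 0.009074300206684231
```

move_arm(increments=[{"xyz":[-37,-4,0],"roll":0,"grip":0},{"xyz":[-37,-4,10],"roll":0,"grip":0},{"xyz":[-35.8,-4.4,20],"roll":0,"grip":0},{"xyz":[0,0,28],"roll":0,"grip":0},{"xyz":[0,0,0],"roll":0,"grip":0}])

```text
time_s: 25.2
position: [0.4588, -0.2276, 0.1362]
tcp_rot: [[0.151, 0.989, -0.007], [0.989, -0.151, 0.005], [0.004, -0.007, -1.0]]
force: [-1.2, 0.2, -1.0]
opening: 0.158
grasp_force: 30.0
```

move_arm(increments=[{"xyz":[0,0,0],"roll":0,"grip":0}])

```text
time_s: 25.28
position: [0.4605, -0.2269, 0.1389]
tcp_rot: [[0.148, 0.989, -0.003], [0.989, -0.148, 0.003], [0.002, -0.004, -1.0]]
force: [0.4, 1.2, -1.4]
opening: 0.158
grasp_force: 30.0
```

```bash
sed -i 's/&((C-\[.622,.26,.09\])@n0>.007)/\&(C[:,2]>.07)/' ax.py; python3 ax.py | head -18 | grep -v '\[1'; python3 - <<'E'
from h import *
pic,d=bot.capture('scene'); st=bot.read_state(); uv=project('scene',np.array(st['position'])-[.008,.05,.03])[0].astype(int); a=pic[uv[1]-45:uv[1]+45,uv[0]-60:uv[0]+60]
pic,d=bot.capture('top'); uv=project('top',np.array(st['position'])-[.008,.05,.03])[0].astype(int); b=pic[uv[1]-45:uv[1]+45,uv[0]-45:uv[0]+45]
save('st.png',np.hstack([cv2.resize(a,(440,330),interpolation=2),cv2.resize(b,(330,330),interpolation=2)]))
E
```

```text
tcp [ 0.4605 -0.2269  0.1389] [0.1483 0.9889 0.0025] [ 0.4164  1.2035 -1.3921]
   scene z -0.010 10 [-0.0331  0.001  -0.0098] lean of pt 44.907178814706484
   scene z -0.004 13 [-0.0369  0.0002 -0.003 ] lean of pt 42.70723963770974
   scene z 0.002 11 [-0.041  -0.0011  0.0014] lean of pt 42.71561072325579
   scene z 0.008 14 [-0.0443 -0.0007  0.0086] lean of pt 40.66152030705728
   scene z 0.014 13 [-0.0489 -0.0004  0.0138] lean of pt 40.7431913912261
   scene z 0.020 12 [-0.0526 -0.0002  0.0203] lean of pt 39.7017086507823
   scene z 0.026 5 [-0.0549 -0.      0.0243] lean of pt 39.168803052604524
panel 817 [0.577  0.2195 0.0546] [0.6648 0.3033 0.1248] [[0.579  0.2221 0.0577]
 [0.6632 0.3025 0.1217]] rect ((621.62353515625, 261.583251953125), (83.4053726196289, 86.81890869140625), 88.14096069335938)
top [200.0403 181.872 ] (176, 195)
```

move_arm(increments=[{"xyz":[-4.9,0.8,15],"roll":0,"grip":0},{"xyz":[0,0,20],"roll":0,"grip":0},{"xyz":[0,0,12],"roll":0,"grip":0},{"xyz":[0,0,0],"roll":0,"grip":0},{"xyz":[0,0,0],"roll":0,"grip":0}])

```text
time_s: 25.9
position: [0.4622, -0.2324, 0.0936]
tcp_rot: [[0.147, 0.989, 0.0], [0.989, -0.147, -0.0], [-0.0, 0.0, -1.0]]
force: [-0.3, -0.9, -1.0]
opening: 0.155
grasp_force: 30.0
```

move_arm(increments=[{"xyz":[0,0,4],"roll":0,"grip":0},{"xyz":[0,0,4],"roll":0,"grip":0},{"xyz":[0,0,3],"roll":0,"grip":0},{"xyz":[0,0,0],"roll":0,"grip":0}])

```text
time_s: 26.23
position: [0.4637, -0.2315, 0.0845]
tcp_rot: [[0.149, 0.989, 0.004], [0.989, -0.149, 0.001], [0.001, 0.004, -1.0]]
force: [1.5, 8.2, 15.0]
opening: 0.159
grasp_force: 30.0
```

```bash
python3 - <<'E'
from h import *
st=bot.read_state(); print(st['position'],st['force'])
q=np.array([.4527,-.2808,.065])
pic,d=bot.capture('scene'); uv=project('scene',q)[0].astype(int); a=pic[uv[1]-30:uv[1]+30,uv[0]-40:uv[0]+40]
pic,d=bot.capture('top'); uv=project('top',q)[0].astype(int); b=pic[uv[1]-25:uv[1]+25,uv[0]-25:uv[0]+25]
save('st2.png',np.hstack([cv2.resize(a,(440,330),interpolation=2),cv2.resize(b,(330,330),interpolation=2)]))
E
```

```text
[ 0.46372157 -0.23149207  0.08448481] [ 1.54969472  8.21265862 15.04722253]
```

View pics/st2.png

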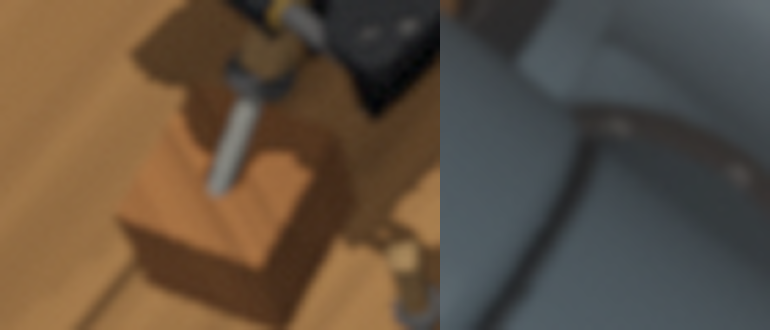

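The crop shows the point resting on the stand's rim at (217,188), on the tool's -x side and about 4 mm short of the hole's middle at roughly (230,180). I'll back off and shift.

move_arm(increments=[{"xyz":[0,0,-8],"roll":0,"grip":0},{"xyz":[0,0,-4],"roll":0,"grip":0},{"xyz":[4.5,0,0],"roll":0,"grip":0},{"xyz":[0,0,0],"roll":0,"grip":0}])

```text
time_s: 26.67
position: [0.4625, -0.2282, 0.0944]
tcp_rot: [[0.148, 0.989, 0.0], [0.989, -0.148, -0.0], [-0.0, 0.0, -1.0]]
force: [0.0, 0.7, -0.5]
opening: 0.158
grasp_force: 30.0
```

```bash
python3 ax.py | grep -E "tcp|scene z"; python3 - <<'E'
from h import *
np.set_printoptions(precision=4,suppress=True)
# stand top dark hole / tip relation from scene depth: stand top extent
pic,d=bot.capture('scene'); C=cloud('scene',d,np.ones(d.shape,bool)); b=C[(C[:,0]>.4)&(C[:,0]<.5)&(C[:,1]>-.33)&(C[:,1]<-.23)&(C[:,2]>.056)&(C[:,2]<.066)]
print(np.median(b[:,2]),cv2.minAreaRect((b[:,:2]*1000).astype(np.float32)))
E
```

```text
tcp [ 0.4625 -0.2282  0.0944] [ 0.1484  0.9889 -0.0002] [ 0.014   0.7076 -0.4894]
   scene z -0.010 15 [-0.0365 -0.0004 -0.009 ] lean of pt 46.991495901706166
   scene z -0.004 6 [-0.0404 -0.0009 -0.0046] lean of pt 46.468815207265926
   scene z 0.002 18 [-0.0439 -0.0004  0.0017] lean of pt 44.482795196375434
   scene z 0.008 12 [-0.0494  0.0003  0.0087] lean of pt 43.68605597909493
   scene z 0.014 12 [-0.0531 -0.0008  0.0147] lean of pt 42.60033006056456
   scene z 0.020 8 [-0.0577 -0.0002  0.0186] lean of pt 43.11540579993312
0.061397394312121864 ((451.2063903808594, -280.9444580078125), (61.880096435546875, 61.525367736816406), 10.130495071411133)
```

move_arm(increments=[{"xyz":[4.5,-1.2,0],"roll":0,"grip":0},{"xyz":[0,0,5],"roll":0,"grip":0},{"xyz":[0,0,4],"roll":0,"grip":0},{"xyz":[0,0,0],"roll":0,"grip":0}])

```text
time_s: 27.15
position: [0.4612, -0.2233, 0.0838]
tcp_rot: [[0.148, 0.989, -0.002], [0.989, -0.148, 0.001], [0.001, -0.002, -1.0]]
force: [0.1, -0.2, -2.0]
opening: 0.157
grasp_force: 30.0
```

move_arm(increments=[{"xyz":[0,0,3],"roll":0,"grip":0},{"xyz":[0,0,0],"roll":0,"grip":0}])

```text
time_s: 27.32
position: [0.4618, -0.224, 0.0814]
tcp_rot: [[0.148, 0.989, -0.0], [0.989, -0.148, 0.0], [0.0, -0.0, -1.0]]
force: [-0.3, 0.1, -0.9]
opening: 0.156
grasp_force: 30.0
```

move_arm(increments=[{"xyz":[0,0,2],"roll":0,"grip":0},{"xyz":[0,0,0],"roll":0,"grip":0}])

```text
time_s: 27.48
position: [0.4621, -0.2245, 0.0799]
tcp_rot: [[0.148, 0.989, 0.0], [0.989, -0.148, -0.001], [-0.001, 0.001, -1.0]]
force: [-0.9, -2.6, -0.6]
opening: 0.153
grasp_force: 30.0
```

move_arm(increments=[{"xyz":[-3,0,2],"roll":0,"grip":0},{"xyz":[-6.5,0,-4],"roll":0,"grip":0},{"xyz":[-6.5,0,-4.5],"roll":0,"grip":0},{"xyz":[0,0,0],"roll":0,"grip":0}])

```text
time_s: 27.82
position: [0.4591, -0.2395, 0.0869]
tcp_rot: [[0.15, 0.989, -0.001], [0.989, -0.15, 0.002], [0.002, -0.001, -1.0]]
force: [0.3, 4.5, 0.2]
opening: 0.158
grasp_force: 30.0
```

```bash
python3 ax.py | grep -E "tcp|scene z"
```

```text
tcp [ 0.4591 -0.2395  0.0869] [0.1503 0.9886 0.0021] [0.3008 4.5464 0.2109]
   scene z -0.004 12 [-0.0298 -0.0003 -0.0039] lean of pt 37.30130715962126
   scene z 0.002 10 [-0.0336  0.0003  0.0013] lean of pt 37.20311135070363
   scene z 0.008 9 [-0.0362 -0.0011  0.0077] lean of pt 35.511621210599124
   scene z 0.014 13 [-0.0394 -0.0003  0.0132] lean of pt 35.05665178149254
```

move_arm(increments=[{"xyz":[-7,0,-3.5],"roll":0,"grip":0},{"xyz":[-7,0,-3],"roll":0,"grip":0},{"xyz":[-7.4,0,-2],"roll":0,"grip":0},{"xyz":[-7.4,0,-1.5],"roll":0,"grip":0},{"xyz":[0,0,0],"roll":0,"grip":0}])

```text
time_s: 28.33
position: [0.4551, -0.268, 0.0969]
tcp_rot: [[0.15, 0.989, -0.0], [0.989, -0.15, 0.001], [0.001, -0.0, -1.0]]
force: [0.9, 5.3, 1.5]
opening: 0.16
grasp_force: 30.0
```

```bash
python3 ax.py | grep -E "tcp|scene z"
```

```text
tcp [ 0.4551 -0.268   0.0969] [0.1497 0.9887 0.0013] [0.937  5.3494 1.4816]
   scene z -0.010 3 [-0.0154  0.007  -0.0116] lean of pt 26.205142795121738
   scene z 0.002 2 [-0.0126  0.0012  0.0033] lean of pt 15.196798565353207
   scene z 0.008 7 [-0.0136  0.0005  0.0085] lean of pt 14.75177118947921
   scene z 0.014 7 [-0.0155  0.0004  0.0154] lean of pt 14.856724248415178
   scene z 0.020 6 [-0.0159  0.0002  0.0192] lean of pt 14.296456445187621
   scene z 0.026 4 [-0.0164 -0.0019  0.0255] lean of pt 13.44210034133767
```

move_arm(increments=[{"xyz":[-6,0,-0.7],"roll":0,"grip":0},{"xyz":[-6,0,-0.3],"roll":0,"grip":0},{"xyz":[-5.5,0,0],"roll":0,"grip":0},{"xyz":[0,0,0],"roll":0,"grip":0}])

```text
time_s: 28.77
position: [0.4526, -0.2852, 0.0974]
tcp_rot: [[0.149, 0.989, -0.0], [0.989, -0.149, 0.001], [0.001, -0.0, -1.0]]
force: [1.2, 4.1, 1.6]
opening: 0.162
grasp_force: 30.0
```

```bash
python3 ax.py | grep -E "tcp|scene z"
```

```text
tcp [ 0.4526 -0.2852  0.0974] [0.149  0.9888 0.0009] [1.2061 4.1254 1.5659]
   scene z -0.010 2 [-0.0108 -0.0023 -0.0107] lean of pt 18.51463747311484
```

move_arm(increments=[{"xyz":[4.4,0,0],"roll":0,"grip":0},{"xyz":[0,0,5],"roll":0,"grip":0},{"xyz":[0,0,10],"roll":0,"grip":0},{"xyz":[0,0,0],"roll":0,"grip":0}])

```text
time_s: 29.2
position: [0.4526, -0.281, 0.0807]
tcp_rot: [[0.148, 0.989, -0.002], [0.989, -0.148, 0.0], [0.0, -0.002, -1.0]]
force: [-0.8, 0.1, -1.2]
opening: 0.158
grasp_force: 30.0
```

move_arm(increments=[{"xyz":[0,0,8],"roll":0,"grip":0},{"xyz":[0,0,8],"roll":0,"grip":0},{"xyz":[0,0,0],"roll":0,"grip":0}])

```text
time_s: 29.45
position: [0.4523, -0.2806, 0.0646]
tcp_rot: [[0.149, 0.989, -0.002], [0.989, -0.149, 0.002], [0.002, -0.003, -1.0]]
force: [0.4, -0.6, -1.2]
opening: 0.161
grasp_force: 30.0
```

move_arm(increments=[{"xyz":[0,0,5],"roll":0,"grip":0},{"xyz":[0,0,4],"roll":0,"grip":0},{"xyz":[0,0,0],"roll":0,"grip":0}])

```text
time_s: 29.7
position: [0.4529, -0.2809, 0.0566]
tcp_rot: [[0.148, 0.989, -0.001], [0.989, -0.148, 0.001], [0.001, -0.001, -1.0]]
force: [-0.5, -0.2, -1.8]
opening: 0.162
grasp_force: 30.0
```

move_arm(increments=[{"xyz":[0,0,1.2],"roll":0,"grip":0},{"xyz":[0,0,0],"roll":0,"grip":0}])

```text
time_s: 29.87
position: [0.4534, -0.2812, 0.0562]
tcp_rot: [[0.148, 0.989, 0.0], [0.989, -0.148, -0.0], [-0.0, 0.0, -1.0]]
force: [0.3, -0.7, -1.8]
opening: 0.153
grasp_force: 30.0
```

move_arm(increments=[{"xyz":[0,0,0],"roll":0,"grip":50},{"xyz":[0,0,0],"roll":0,"grip":50},{"xyz":[0,0,0],"roll":0,"grip":50},{"xyz":[0,0,0],"roll":0,"grip":50},{"xyz":[0,0,0],"roll":0,"grip":50}])

```text
time_s: 30.28
position: [0.4534, -0.2812, 0.0565]
tcp_rot: [[0.148, 0.989, 0.0], [0.989, -0.148, -0.0], [-0.0, 0.0, -1.0]]
force: [0.2, 0.1, -0.3]
opening: 0.446
grasp_force: 0.0
```

move_arm(increments=[{"xyz":[0,0,-15],"roll":0,"grip":50},{"xyz":[0,0,-30],"roll":0,"grip":50},{"xyz":[0,0,-40],"roll":0,"grip":50},{"xyz":[0,0,-40],"roll":0,"grip":50},{"xyz":[0,0,-40],"roll":0,"grip":50}])

```text
time_s: 30.7
position: [0.4528, -0.2807, 0.2229]
tcp_rot: [[0.148, 0.989, -0.001], [0.989, -0.148, 0.001], [0.001, -0.001, -1.0]]
force: [0.9, -0.7, -0.4]
opening: 0.5
grasp_force: 0.0
```

move_arm(increments=[{"xyz":[0,0,0],"roll":0,"grip":50},{"xyz":[0,0,0],"roll":0,"grip":50},{"xyz":[0,0,0],"roll":0,"grip":50}])

```text
time_s: 30.95
position: [0.4528, -0.2806, 0.221]
tcp_rot: [[0.148, 0.989, -0.0], [0.989, -0.148, 0.0], [0.0, -0.001, -1.0]]
force: [-1.1, -0.0, -0.2]
opening: 0.496
grasp_force: 0.0
```

```bash
python3 - <<'E'
from h import *
np.set_printoptions(precision=4,suppress=True)
st=bot.read_state(); print(st['position'],st['opening'])
for c in('wrist','scene'):
    pic,d=bot.capture(c); C=cloud(c,d,np.ones(d.shape,bool),st)
    C1=C[(C[:,0]>.43)&(C[:,0]<.475)&(C[:,1]>-.305)&(C[:,1]<-.255)&(C[:,2]<.15)]
    t=C1[C1[:,2]>.113]; print(c,'top',len(t),np.median(t,0),cv2.minAreaRect((t[:,:2]*1000).astype(np.float32)))
    q=C1[(C1[:,2]>.0625)&(C1[:,2]<.07)]; print(' collar',len(q),np.median(q,0))
    s=C[(C[:,0]>.515)&(C[:,0]<.56)&(C[:,1]>-.3)&(C[:,1]<-.265)&(C[:,2]>.05)&(C[:,2]<.12)]; print(' small',len(s),s.mean(0) if len(s) else '')
    l=C[(C[:,0]>.55)&(C[:,0]<.7)&(C[:,1]>-.03)&(C[:,1]<.07)&(C[:,2]>.1)&(C[:,2]<.125)]
    if len(l)>50:
        m=l.mean(0);n=np.linalg.svd(l-m,full_matrices=0)[2][2]; print(' lid',len(l),m,n*np.sign(n[2]))
E
python3 cl.py|tail -8
```

```text
[ 0.4528 -0.2806  0.221 ] 0.4957267227413382
wrist top 229 [ 0.4531 -0.2787  0.1209] ((452.8006591796875, -279.79840087890625), (13.93502140045166, 13.442269325256348), 81.20630645751953)
 collar 194 [ 0.4543 -0.2744  0.0662]
 small 162 [ 0.5367 -0.2801  0.074 ]
scene top 65 [ 0.4538 -0.2814  0.1214] ((452.08746337890625, -280.3198547363281), (13.4745454788208, 15.157501220703125), 85.20386505126953)
 collar 142 [ 0.4576 -0.285   0.0642]
 small 69 [ 0.5386 -0.2829  0.0715]
 lid 2507 [0.6269 0.0188 0.1126] [ 0.0023 -0.0088  1.    ]
0.54 33 0.12811933791394697 0.13353210660836132 0.13817439931325207
0.55 30 0.12444210832445116 0.1324624198847057 0.13607777563532586
0.56 32 0.12626630437420489 0.13276142895115445 0.13638808740654468
0.57 29 0.12384987015511256 0.13197742942306623 0.13493987397763524
0.58 40 0.11899857134472436 0.13268695607672643 0.13737549171050537
0.59 33 0.12686692610525388 0.1340242160735178 0.13986832308415728
0.6 37 0.12578349319383564 0.1340909015397631 0.13764723828969758
0.61 23 0.12759717526203218 0.13408232998474323 0.13673653925542492
```

The pin is seated upright (top at 0.121 m), the lid and clamp are down, and the robot is clear.

```bash
python3 -c "
from rig import bot
print(bot.hand_in())"
```

```text
the job is handed in; nothing more can be done
None
```

The job is handed in at about 31 s: the lid is shut, the clamp lies flat on it, the button was pressed until the arm met a hard stop (judged by force and travel, not seen), and the pin tool is upright in its stand.

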